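# Unload the ratchet lever from the assembly jig

## Robot

A 6-joint arm with a two-finger parallel gripper is mounted at the origin on the work surface. World frame = base frame: x ahead of the robot, y to its left, z up, the work surface at z = 0. Lengths are in m, angles in rad, forces in N, time in s.
With the tool pointing down it reaches from about 0.25 to 0.775 m from the base axis. Payload 4 kg.
Tool frame: the origin (TCP) lies on the centre line of the jaws, within the pads' length; the fingertips stand 25 mm ahead of it and the grasp point (between the pads) lies 6 mm ahead of it; z points along the fingers, y is the line along which they close (so a half turn about z gives the same grasp; the last joint's range is limited). The gripper opens to 94 mm and grips with 3 to 60 N. Pads are 16 mm wide; open, the fingers measure 119 mm over their backs; the gripper's body (75 mm by 177 mm) begins 78 mm behind the grasp point.
Start: joints at [1.105, 0.087, 1.371, -0, 1.684, -0.103], TCP at [0.195, 0.514, 0.231] pointing down, gripper open.
Joint ranges: [-3.1, 3.1], [-0.76, 2.03], [0.27, 2.55], [-1.08, 4.22], [0.17, 2.65], [-2.57, 2.57]. Speed limits (rad/s): [2.79, 2.79, 3.14, 3.14, 3.14, 3.14].

## Interface

Orientations are given as [roll, pitch, yaw] about the fixed x, y, z axes, in that order (R = Rz(yaw) Ry(pitch) Rx(roll)).
In Python, from bench import robot, imaging gives the robot as it stands. The module is installed in compiled form; this text tells all that it offers.
- The arm moves only by the tool drive_tool, never from a script. Its argument "series" is a list of rows, each a list of 3 entries, a list of its own where there are three numbers: the finger opening in m, from 0 to 0.094, then the shift along the tool's x, y, z in m, then the turn, a rotation vector about the tool's x, y, z in rad. A call has 1 to 5 rows; each row is the pose to reach, as a shift and turn from the pose commanded when the call began, along the tool's axes at that moment; what a row does not reach only later rows make up. A row lasts 1/8 s, in which the tool goes at most 62.5 mm and 10.7 degrees, less where a joint would pass 70% of its speed; a pose out of reach is approached as far as the arm can. A call with a gripper value outside its range is refused whole. The fingers move at their own pace and stop on an object; the grip force is fixed at half the most. Time passes only in rows, so rows that repeat a pose let the fingers close. It gives the time, the measured TCP pose, the force, the opening and the grip force at its end, in the units of the state.
- robot.get_obs(): the state, without advancing time (a new reading comes with each control period).
- imaging.snapshot(name): name is "scene" or "top" or "wrist"; returns the picture (400x640x3 uint8, red, green, blue); there is no depth.
- imaging.get_calibration(name): a dict with "intrinsics" (3x3 intrinsics, pixels), "position" and "rotation" of the camera in the world. Camera axes: x right, y up, looking along -z (the intrinsics and any distortion apply to the point x, -y, -z); pixel columns grow to the right and rows downward; lengths in m; the calibration is good to about 2 mm. The wrist camera is an equidistant fisheye: a pixel r from the principal point sees the ray r / f radians off the axis. A picture is of the moment at which its call begins: read the wrist's pose just before it. get_calibration takes no time and is no camera call; for the wrist camera it gives the pose at the moment of the call.
- robot.close_job(): hands the job in; it is judged then, once.
The state is a dict: "time": time; "joint_positions": joint angles; "qvel": joint speeds; "joint_torque": joint torques, N m; "tool_pos": TCP position; "ee_rot": TCP orientation; "wrist_force": force on the tool from outside, world axes, zero at the start; "wrist_torque": the same for the moment, N m; "width": finger opening in m; "finger_force": force on a finger pad.
Only numpy, scipy, OpenCV 4.12 (cv2) and the standard library are available. Lean on these libraries where they do the work, as an engineer would, in place of code of your own. Each camera call takes 0.05 s, during which the arm holds its last target. There are 200 camera calls.

## Task

On the jig's stud sit, from the top down, a wing nut, a spacer tube, a flanged bush and a ratchet lever. Take the nut, the spacer and the bush off one at a time and stand each upright on the white board, then lay the lever centrally across the two black bars of the plywood stand, along the stand's length with either end first, and finally put the bush (flange down), the spacer and the nut back on the stud in that order, each fully down on what is below it. Set things down rather than drop them, and leave the small bottle and the steel cup standing where they are.

Things in the scene. Friction and masses are not known exactly. Their poses are not given: they have to be found in the camera images.
- jig: Fixed jig. Origin on the bench on the axis of its plain upright stud (12 mm diameter, top 108 mm above the bench, last 10 mm tapering to 6 mm); z up. Dark base plate 8 mm thick, x from -45 to 160 mm, 76 mm wide. Round steel shoulder about the stud: 40 mm diameter, top 30 mm above the bench. At x = 115 mm a rest for the lever, 16 mm along x, 40 mm along y, 30 mm high.
- nut: Steel wing nut atop the stack, no thread: it just lifts off and slides on. Hub 22 mm diameter, 20 mm high, 17 mm through bore; two wings 5 mm thick along its x, 60 mm across, from 7 to 25 mm above its underside. Origin: on the bore's axis at its underside; z up. Its underside starts 90 mm above the bench. 50 g.
- spacer: Aluminium spacer tube under the nut, 34 mm in diameter, 26 mm high, 17 mm through bore. Origin: on its axis at its underside; z up. At the start its underside is 64 mm above the bench. About 70 g.
- bush: Steel flanged bush under the spacer, total height 22 mm, 17 mm through bore: the lowest 6 mm is a flange 56 mm in diameter, above it a hub 32 mm in diameter. Origin: on its axis at its underside (flange side); z up. At the start its underside is 42 mm above the bench. About 120 g.
- lever: Chromed steel ratchet lever, bottom of the stack, 174 mm along its x, 12 mm thick, 0.26 kg. Origin: underside, mid-length, close to its balance point; z up. Ring end at x = -63 mm (48 mm diameter, 17 mm hole, on the stud); shaft 14 mm wide from x = -42 to 17, grip it at x = 0; handle 20 mm wide to x = 87. Starts level along the jig's x, underside 30 mm above the bench.
- board: Fixed flat white plastic board, the side area for cleared parts: 240 mm along its x, 120 mm along its y, 8 mm thick. Origin: centre of its underside, on the bench; z up; its top is 8 mm above the bench.
- stand: Fixed plywood stand for the lever: base 200 mm along its x, 110 mm along its y, 6 mm thick, with two black rubber bars across it at x = -45 and x = +45 mm, each 12 mm wide and 90 mm long along y, their tops 20 mm above the bench. Origin: centre of its underside, on the bench; z up.
- bottle: Loose grey plastic oil bottle with black cap, 40 mm in diameter, 85 mm high; a bystander to leave alone. Origin: centre of its underside.
- cup: Loose steel cup of black screws, 46 mm in diameter, 45 mm high; a bystander to leave alone. Origin: centre of its underside.
Mind the look-alikes: they are no part of the job. What is shaped like the lever but blue is not meant.

How it is judged:
On the way, in this order (a step that is already met when the one before it is completed fails the run):
1. the wing nut stands on the white board, released (x of nut in the frame of board between -0.115 and 0.115 m and y of nut in the frame of board between -0.055 and 0.055 m and z of nut in the frame of board between 0.004 and 0.013 m and angle between nut's own z axis and vertical below 0.15 rad and contact force between the fingers and nut below 0.05 N and linear speed of nut below 0.02 m/s), for 0.2 s.
2. the spacer stands on the board, released (all of step 1 and x of spacer in the frame of board between -0.115 and 0.115 m and y of spacer in the frame of board between -0.055 and 0.055 m and z of spacer in the frame of board between 0.004 and 0.013 m and angle between spacer's own z axis and vertical below 0.15 rad and contact force between the fingers and spacer below 0.05 N and linear speed of spacer below 0.02 m/s), for 0.2 s.
3. the bush stands on the board with the other two, released (all of step 2 and x of bush in the frame of board between -0.115 and 0.115 m and y of bush in the frame of board between -0.055 and 0.055 m and z of bush in the frame of board between 0.004 and 0.013 m and angle between bush's own z axis and vertical below 0.15 rad and contact force between the fingers and bush below 0.05 N and linear speed of bush below 0.02 m/s), for 0.2 s.
4. the lever lies across the bars of the stand, released (x of lever in the frame of stand between -0.02 and 0.02 m and y of lever in the frame of stand between -0.02 and 0.02 m and z of lever in the frame of stand between 0.016 and 0.024 m and angle between lever's own z axis and vertical below 0.1 rad and angle between the x axis of lever and the x axis of stand, either way round below 0.2 rad and contact force between the fingers and lever below 0.05 N and linear speed of lever below 0.02 m/s), for 0.2 s.
5. the bush is back on the stud, down on the shoulder (horizontal distance between bush and jig below 0.005 m and z of bush in the frame of jig between 0.026 and 0.034 m and angle between bush's own z axis and vertical below 0.1 rad and contact force between the fingers and bush below 0.05 N and linear speed of bush below 0.02 m/s), for 0.2 s.
6. the spacer is back on the stud, down on the bush (horizontal distance between spacer and jig below 0.005 m and z of spacer in the frame of jig between 0.048 and 0.056 m and angle between spacer's own z axis and vertical below 0.1 rad and contact force between the fingers and spacer below 0.05 N and linear speed of spacer below 0.02 m/s), for 0.2 s.
At the end, for the whole second after the job is handed in: Lever level on both bars of the stand, centred within 20 mm along each stand axis, lengthwise within 0.2 rad either way round; bush, spacer, nut upright on the stud, undersides 30, 52, 78 mm above the bench within 4 mm, axes within 5 mm of the stud's; all released, at rest (all of step 4 and all of step 5 and all of step 6 and horizontal distance between nut and jig below 0.005 m and z of nut in the frame of jig between 0.074 and 0.082 m and angle between nut's own z axis and vertical below 0.1 rad and contact force between the fingers and nut below 0.05 N and linear speed of nut below 0.02 m/s); the robot touches nothing.
It fails at once if the bottle or the cup is moved by more than 20 mm or tipped (distance of any of bottle, cup from where it was at the start of the episode above 0.02 m or angle between any of bottle, cup's own z axis and vertical above 0.3 rad).
It fails at once if a part is dropped (moving faster than 0.8 m/s, as after a fall of 33 mm, while the gripper does not hold it) ((linear speed of nut above 0.8 m/s and contact force between the fingers and nut below 0.05 N) or (linear speed of spacer above 0.8 m/s and contact force between the fingers and spacer below 0.05 N) or (linear speed of bush above 0.8 m/s and contact force between the fingers and bush below 0.05 N) or (linear speed of lever above 0.8 m/s and contact force between the fingers and lever below 0.05 N)).
It also fails if it takes over 147 s, if anything falls off the work surface, if the arm or the gripper's body presses on something with over 40 N, if the wrist force passes 120 N, or if a joint passes its speed limit or range.

## Working session

There is one attempt and no reset: what is moved stays moved. The work goes in short steps, Python scripts to look and compute and a tool call to move; the robot and the scene stay as the last step left them, time stands still between calls to the robot, and variables do not carry over. Pictures are saved under pics/ and viewed, at most 15 in all, crops included, and the job is handed in when it is done.

Besides the shell and the picture viewer there is one more tool, called after "Call:" as name(argument=value, ...), one argument or row to a line, values as JSON. drive_tool: Moves the arm, as the interface text tells. Its arguments: {"type":"object","properties":{"series":{"type":"array"}},"required":["series"]}

```bash
mkdir -p pics
cat > h.py <<'E'
import numpy as np, cv2
from bench import robot, imaging
from scipy.spatial.transform import Rotation as R
def snap(n,f=None):
    c=imaging.get_calibration(n); im=imaging.snapshot(n)
    if f: cv2.imwrite('pics/'+f,im[:,:,::-1])
    return im,c
def ray(c,uv,fish=False):
    K=np.array(c['intrinsics']); x=(uv[0]-K[0,2])/K[0,0]; y=(uv[1]-K[1,2])/K[1,1]
    if fish:
        r=np.hypot(x,y); s=np.sin(r)/max(r,1e-9); d=np.array([x*s,-y*s,-np.cos(r)])
    else: d=np.array([x,-y,-1.])
    return np.array(c['position']),np.array(c['rotation']).reshape(3,3)@d
def onz(c,uv,z,fish=False):
    p,d=ray(c,uv,fish); return (p+d*(z-p[2])/d[2])[:3]
E
python3 - <<'E'
from h import *
for n in ['scene','top','wrist']:
    im,c=snap(n,n+'0.png'); print(n,{k:np.round(v,3).tolist() for k,v in c.items()})
o=robot.get_obs(); print(o)
E
```

```text
scene {'intrinsics': [[415.19, 0.0, 313.125], [0.0, 415.19, 194.516], [0.0, 0.0, 1.0]], 'position': [1.196, -0.117, 1.005], 'rotation': [0.714, 0.011, 1.21]}
top {'intrinsics': [[487.11, 0.0, 317.498], [0.0, 487.11, 194.802], [0.0, 0.0, 1.0]], 'position': [0.187, 0.156, 1.625], 'rotation': [0.161, 0.016, -1.6]}
wrist {'intrinsics': [[309.707, 0.0, 317.828], [0.0, 309.707, 198.79], [0.0, 0.0, 1.0]], 'position': [0.124, 0.542, 0.384], 'rotation': [-0.267, 0.002, 1.208]}
{'time': 0.15, 'joint_positions': array([ 1.10489766e+00,  8.78052570e-02,  1.37187655e+00,  1.03556171e-05,
        1.68360515e+00, -1.03081015e-01]), 'qvel': array([-0.00023455, -0.00332156, -0.0044342 ,  0.00166233,  0.00057961,
        0.00120983]), 'joint_torque': array([ 1.51189473e-03, -3.40643263e+01, -3.02793682e+01,  7.20095099e-02,
        3.04826733e-02, -1.15727889e-04]), 'tool_pos': array([0.19502411, 0.51386498, 0.22957757]), 'ee_rot': array([-3.13990840e+00, -1.84578826e-04,  2.77877601e+00]), 'wrist_force': array([ 0.0915583 , -0.37220695,  0.23298007]), 'wrist_torque': array([0.03780592, 0.03714978, 0.05109249]), 'finger_force': 0.0, 'width': 0.09407963327362218}
```

```bash
sed -i "s/np.array(c\['rotation'\]).reshape(3,3)@d/R.from_euler('xyz',c['rotation']).as_matrix()@d/" h.py; echo ok
```

```text
ok
```

View pics/top0.png

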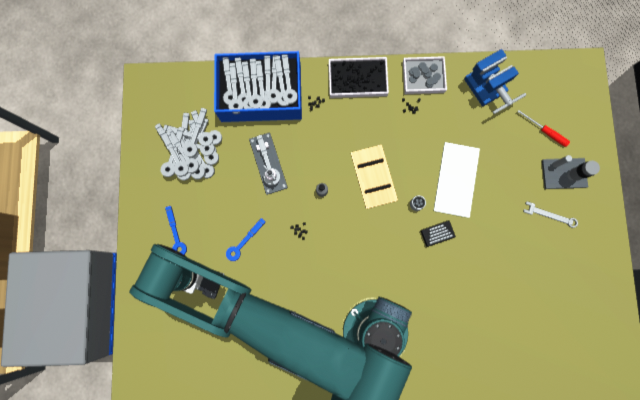

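View pics/scene0.png

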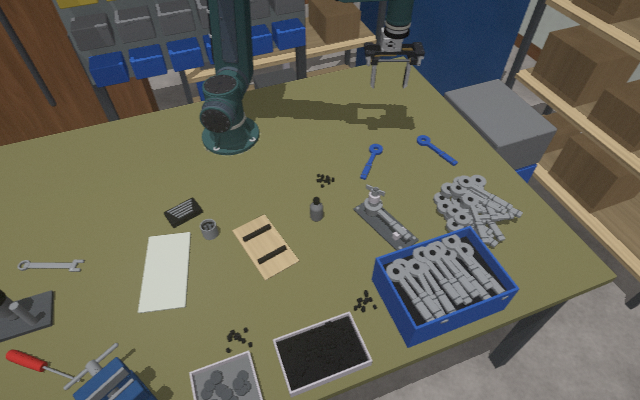

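The top view shows one jig with a stack, at (268,163) with the nut at about (271,176). The bottle is at (321,189), the stand at (374,177), the cup at (418,202) and the white board at (457,180). The blue levers at (176,230) and (245,240), the loose grey levers at (188,148) and the blue bin at (258,85) are look-alikes. The meant lever is the chromed one on the jig's stud, and I'll confirm it in a crop.

Run:
```python
from h import *
im=cv2.imread('pics/top0.png')[:,:,::-1].copy(); c=imaging.get_calibration('top')
hsv=cv2.cvtColor(im,cv2.COLOR_RGB2HSV)
def rect(mask,box,z,name):
    x0,y0,x1,y1=box; m=np.zeros(mask.shape,np.uint8); m[y0:y1,x0:x1]=mask[y0:y1,x0:x1]*255
    m=cv2.morphologyEx(m,cv2.MORPH_CLOSE,np.ones((5,5)))
    cs,_=cv2.findContours(m,0,2); k=max(cs,key=cv2.contourArea)
    P=np.array([onz(c,p[0],z)[:2] for p in k],np.float32)
    r=cv2.minAreaRect(P); b=cv2.boxPoints(r)
    e=b[1]-b[0],b[2]-b[1]; e=max(e,key=np.linalg.norm); print(name,np.round(r[0],4),np.round(r[1],4),'long axis',np.round(np.arctan2(e[1],e[0]),3), np.round(b,3).tolist(), cv2.minAreaRect(k)[0])
H,S,V=hsv[...,0].astype(int),hsv[...,1].astype(int),hsv[...,2].astype(int)
for p in [(457,180),(370,177),(265,150),(330,230),(258,163)]: print(p,hsv[p[1],p[0]])
rect((S<40)&(V>200),(425,130,490,225),.008,'board')
bg=hsv[230,350].astype(int)
rect((abs(H-bg[0])>5)|(S<100),(340,138,405,215),.006,'stand')
rect(S<100,(240,122,300,200),.008,'jig')
rect(V<80,(310,178,332,200),.085,'bottle'); rect(S<70,(408,192,430,213),.045,'cup')
cv2.imwrite('pics/jig.png',cv2.resize(im[120:205,235:335,::-1],None,fx=7,fy=7,interpolation=cv2.INTER_CUBIC))
```

```text
(457, 180) [ 90   1 254]
(370, 177) [ 26  72 253]
(265, 150) [100  21 183]
(330, 230) [ 29 114 175]
(258, 163) [105  30 121]
board [ 0.4884 -0.2963] [0.1195 0.2415] long axis -0.223 [[0.3569999933242798, -0.328000009059906], [0.5929999947547913, -0.38100001215934753], [0.6190000176429749, -0.26499998569488525], [0.3840000033378601, -0.210999995470047]] (456.7145080566406, 179.53433227539062)
stand [ 0.5082 -0.0181] [0.2012 0.1109] long axis 0.224 [[0.39800000190734863, 0.014000000432133675], [0.421999990940094, -0.09399999678134918], [0.6190000176429749, -0.05000000074505806], [0.593999981880188, 0.057999998331069946]] (373.5282897949219, 176.34906005859375)
jig [0.5664 0.3396] [0.2105 0.0788] long axis 0.285 [[0.45399999618530273, 0.3479999899864197], [0.47699999809265137, 0.2720000147819519], [0.6790000200271606, 0.3310000002384186], [0.656000018119812, 0.40700000524520874]] (267.6876220703125, 162.803955078125)
bottle [0.4519 0.1629] [0.0393 0.03  ] long axis 0.242 [[0.42899999022483826, 0.17299999296665192], [0.4359999895095825, 0.14399999380111694], [0.4749999940395355, 0.15299999713897705], [0.46700000762939453, 0.18199999630451202]] (321.0000305175781, 190.50003051757812)
cup [ 0.4077 -0.153 ] [0.0489 0.0501] long axis -0.06 [[0.38100001215934753, -0.17599999904632568], [0.4309999942779541, -0.17900000512599945], [0.4339999854564667, -0.12999999523162842], [0.3840000033378601, -0.12700000405311584]] (417.5, 202.5)
```

View pics/jig.png

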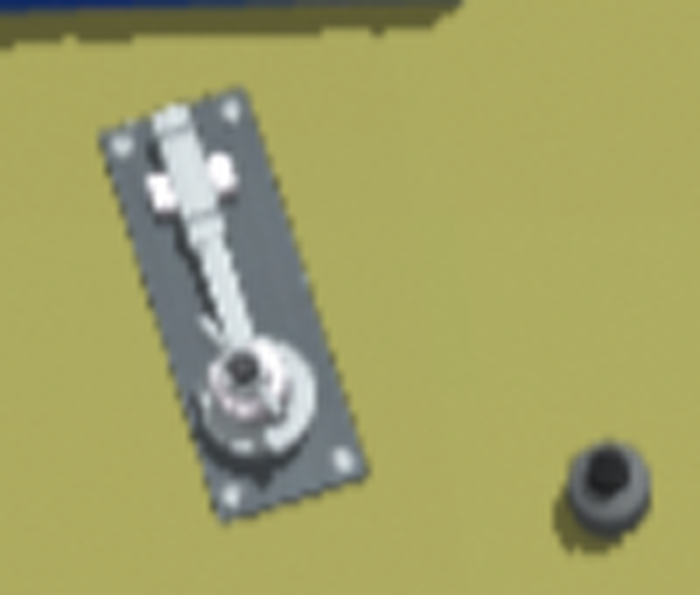

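The crop confirms it: the grey lever lies on the jig's plate with its ring under the stack at (245,390) in the crop. The wing nut is on top with its bore at (242,367). The board, stand and jig sizes all match the ones given.

```bash
cat >> h.py <<'E'
def plan(x,y,z,yaw,frm=None):
    o=robot.get_obs(); p,r=frm if frm else (o['tool_pos'],o['ee_rot'])
    A=R.from_euler('xyz',r); B=R.from_euler('xyz',[np.pi,0,yaw])
    s=A.inv().apply(np.array([x,y,z])-p); t=(A.inv()*B).as_rotvec()
    print('shift',np.round(s,4).tolist(),'turn',np.round(t,3).tolist(),'rows',np.linalg.norm(s)/.0625,np.linalg.norm(t)/.187)
    return (np.array([x,y,z]),[np.pi,0,yaw])
E
python3 -c "
from h import *
plan(.505,.32,.26,2.779)"
```

```text
shift [-0.3586, -0.0713, -0.0304] turn [-0.002, -0.0, -0.0] rows 5.869933366907629 0.00913935984289511
```

Call:
drive_tool(
  series=[
    [0.094,[-0.06,-0.012,-0.005],[0,0,0]],
    [0.094,[-0.12,-0.024,-0.01],[0,0,0]],
    [0.094,[-0.18,-0.036,-0.015],[0,0,0]],
    [0.094,[-0.24,-0.048,-0.02],[0,0,0]],
    [0.094,[-0.3,-0.06,-0.025],[0,0,0]],
  ],
)

```text
time: 0.78
tool_pos: [0.4557, 0.3503, 0.2553]
ee_rot: [-3.141, -0.0, 2.779]
wrist_force: [0.9, 0.1, -0.0]
width: 0.094
finger_force: 0.0
```

Call:
drive_tool(
  series=[
    [0.094,[-0.058,-0.012,-0.005],[0,0,0]],
    [0.094,[-0.058,-0.012,-0.005],[0,0,0]],
    [0.094,[-0.058,-0.012,-0.005],[0,0,0]],
  ],
)

```text
time: 1.15
tool_pos: [0.504, 0.3199, 0.2599]
ee_rot: [-3.141, -0.001, 2.778]
wrist_force: [-0.1, -0.2, 0.8]
width: 0.094
finger_force: 0.0
```

Run:
```python
from h import *
o=robot.get_obs(); print(o['tool_pos'],o['ee_rot'],o['qvel'])
im,c=snap('wrist','w1.png'); print(c)
```

```text
[0.50399621 0.31986252 0.25988725] [-3.14108972e+00 -1.44329209e-03  2.77838395e+00] [ 0.03306957 -0.01651263  0.0080142  -0.00034268  0.00114113 -0.00101899]
{'intrinsics': array([[309.70691629,   0.        , 317.82750173],
       [  0.        , 309.70691629, 198.78966319],
       [  0.        ,   0.        ,   1.        ]]), 'position': array([0.43264576, 0.34768687, 0.41454808]), 'rotation': array([-2.65299211e-01,  1.10327295e-04,  1.20763746e+00])}
```

View pics/w1.png

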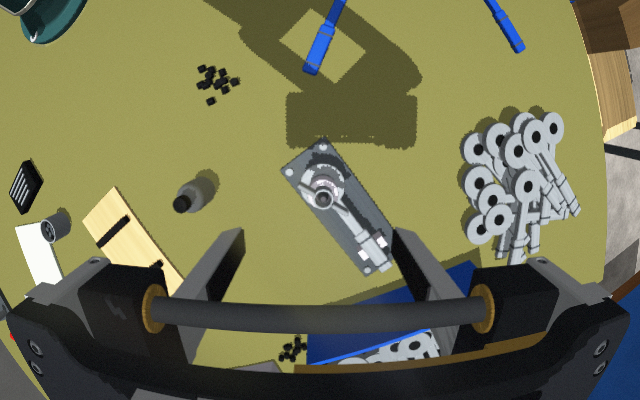

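Run:
```python
from h import *
c=imaging.get_calibration('wrist'); 
print(onz(c,(323,199),.11,1), onz(c,(313,195),.008,1))
im=cv2.imread('pics/w1.png'); cv2.imwrite('pics/w1c.png',cv2.resize(im[125:285,260:420],None,fx=3.7,fy=3.7,interpolation=cv2.INTER_CUBIC))
```

```text
[0.51167628 0.3236417  0.11      ] [0.52825748 0.30473423 0.008     ]
```

View pics/w1c.png

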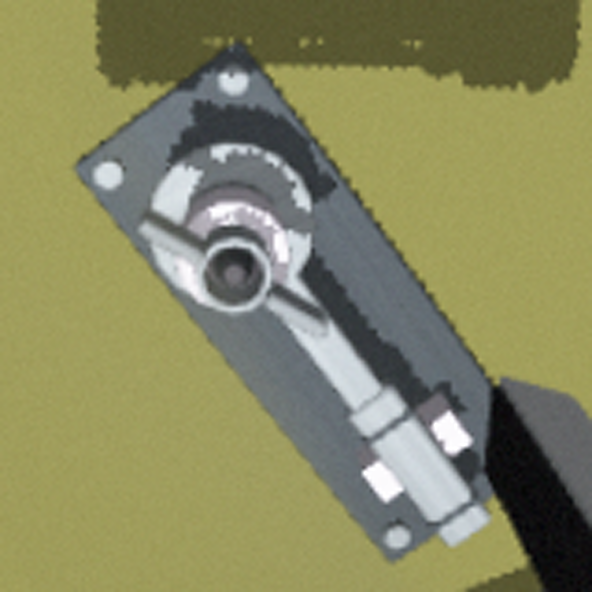

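The crop shows the nut's bore at wrist pixel (323.8,198.5), and its wings running from (299.7,185) to (347,212.8). The lever leads off to the lower right. The bore lands on (0.512,0.324), which agrees with the top view.

Run:
```python
from h import *
c=imaging.get_calibration('wrist'); 
a,b=onz(c,(299.7,185),.115,1),onz(c,(347,212.8),.115,1); n=onz(c,(323.7,198.3),.11,1)
d=b-a; th=np.arctan2(d[1],d[0]); print(a,b,np.linalg.norm(d),'wing',th,'bore',n,'mid',(a+b)/2, 'stud',onz(c,(323.3,198),.108,1))
# shaft direction pixels: crop (300,310)->(380,400) centre line
f=lambda u,v:onz(c,(260+u/3.7,125+v/3.7),.042,1)
e=f(462,515)-f(235+10,272-15); e=f(445,490)-f(310,320); print('lever dir',np.arctan2(e[1],e[0]))
o=robot.get_obs()
for yaw in (th,th+np.pi,th+2*np.pi):
  print(yaw,'q6 jig',.563-yaw+np.pi/2,'board',-.54-yaw+np.pi/2)
  p=plan(.5115,.3236,.22,yaw);
```

```text
[0.48868563 0.30745767 0.115     ] [0.53269846 0.34183817 0.115     ] 0.05584933275690858 wing 0.6631391126062371 bore [0.51123603 0.32456811 0.11      ] mid [0.51069205 0.32464792 0.115     ] stud [0.51131173 0.32414118 0.108     ]
lever dir 0.3050295376472533
0.6631391126062371 q6 jig 1.4706572141886594 board 0.3676572141886594
shift [-0.0064, 0.0058, 0.0401] turn [-0.001, -0.0, 2.117] rows 0.6568857824908632 11.318664824835993
3.8047317661960305 q6 jig -1.6709354394011342 board -2.773935439401134
shift [-0.0064, 0.0058, 0.0401] turn [0.0, -0.001, -1.025] rows 0.6568857824908632 5.481300104548909
6.946324419785824 q6 jig -4.812528092990927 board -5.915528092990927
shift [-0.0064, 0.0058, 0.0401] turn [-0.001, -0.0, 2.117] rows 0.6568857824908632 11.318664824835993
```

Call:
drive_tool(
  series=[
    [0.094,[-0.006,0.006,0.04],[0,0,0.18]],
    [0.094,[-0.006,0.006,0.04],[0,0,0.36]],
    [0.094,[-0.006,0.006,0.04],[0,0,0.54]],
    [0.094,[-0.006,0.006,0.04],[0,0,0.72]],
    [0.094,[-0.006,0.006,0.04],[0,0,0.9]],
  ],
)

```text
time: 1.82
tool_pos: [0.5104, 0.3248, 0.2207]
ee_rot: [-3.142, -0.0, 1.876]
wrist_force: [-0.1, -0.3, -1.2]
width: 0.0939
finger_force: 0.0
```

Call:
drive_tool(
  series=[
    [0.094,[0,0,0],[0,0,0.18]],
    [0.094,[0,0,0],[0,0,0.36]],
    [0.094,[0,0,0],[0,0,0.54]],
    [0.094,[0,0,0],[0,0,0.72]],
    [0.094,[0,0,0],[0,0,0.9]],
  ],
)

```text
time: 2.45
tool_pos: [0.5104, 0.3248, 0.2207]
ee_rot: [-3.141, -0.0, 0.976]
wrist_force: [-0.1, -0.8, 0.1]
width: 0.0939
finger_force: 0.0
```

Call:
drive_tool(
  series=[
    [0.094,[0,0,0],[0,0,0.16]],
    [0.094,[0,0,0],[0,0,0.316]],
    [0.094,[0,0,0],[0,0,0.316]],
    [0.094,[0,0,0],[0,0,0.316]],
  ],
)

```text
time: 2.95
tool_pos: [0.5112, 0.3241, 0.2206]
ee_rot: [-3.141, -0.0, 0.667]
wrist_force: [0.1, -0.1, 0.3]
width: 0.0942
finger_force: 0.0
```

Run:
```python
from h import *
o=robot.get_obs(); print(o['tool_pos'],o['ee_rot'],o['joint_positions'])
im,c=snap('wrist')
plan(.5113,.3242,.117,.663)
cv2.imwrite('pics/w2.png',cv2.resize(im[100:300,220:420,::-1],None,fx=3,fy=3,interpolation=cv2.INTER_CUBIC))
np.save('c2.npy',c,allow_pickle=True)
```

```text
[0.51122702 0.32411029 0.22062888] [-3.14142161e+00 -1.62861251e-04  6.66613962e-01] [4.71284100e-01 2.12683501e-01 1.24810312e+00 2.00611058e-04
 1.68067946e+00 1.37548846e+00]
shift [0.0001, -0.0003, 0.1036] turn [-0.0, -0.0, 0.003] rows 1.6574745500783956 0.014708758472964406
```

View pics/w2.png

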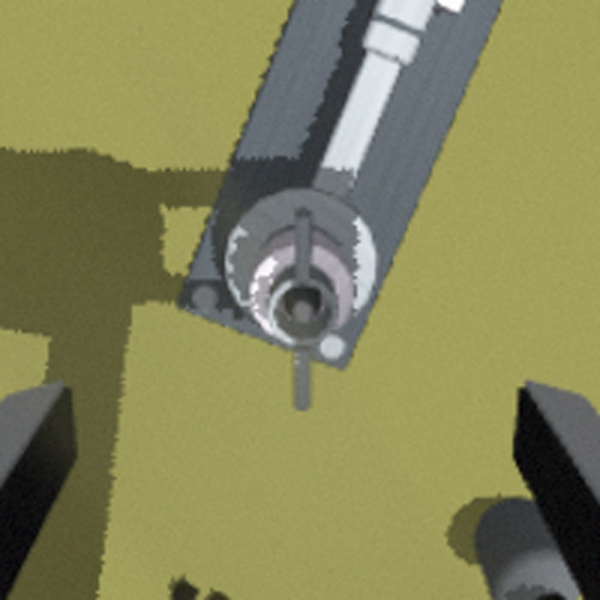

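The wings are now aligned with tool x, at crop column 302. The bore is at wrist pixel (320.7,200.7).

Run:
```python
from h import *
c=np.load('c2.npy',allow_pickle=True).item()
print(onz(c,(320.6,200.7),.11,1)); print(onz(c,(320.7,236.5),.115,1),onz(c,(321,170),.115,1)); print(c['position'])
```

```text
[0.51473846 0.32439048 0.11      ]
[0.48947218 0.30433869 0.115     ] [0.53730765 0.34184544 0.115     ]
[0.57131683 0.37202767 0.37520172]
```

Call:
drive_tool(
  series=[
    [0.06,[0.001,0.001,0.05],[0,0,0.003]],
    [0.06,[0.001,0.001,0.095],[0,0,0.003]],
    [0.06,[0.001,0.001,0.1035],[0,0,0.003]],
    [0.06,[0.001,0.001,0.1035],[0,0,0.003]],
    [0.04,[0.001,0.001,0.1035],[0,0,0.003]],
  ],
)

```text
time: 3.62
tool_pos: [0.5149, 0.3239, 0.1199]
ee_rot: [3.141, -0.005, 0.66]
wrist_force: [0.5, 0.6, 0.5]
width: 0.0531
finger_force: 0.0
```

Call:
drive_tool(
  series=[
    [0.01,[0,0,0],[0,0,0]],
    [0.01,[0,0,0],[0,0,0]],
    [0.01,[0,0,0],[0,0,0]],
    [0.01,[0,0,0],[0,0,0]],
    [0.01,[0,0,0],[0,0,0]],
  ],
)

```text
time: 4.25
tool_pos: [0.5136, 0.3232, 0.1173]
ee_rot: [3.141, -0.001, 0.66]
wrist_force: [0.7, -0.2, 1.6]
width: 0.0209
finger_force: 30.0
```

Call:
drive_tool(
  series=[
    [0.01,[0,0,-0.05],[0,0,0]],
    [0.01,[0,0,-0.1],[0,0,0]],
    [0.01,[-0.045,0.041,-0.1],[0,0,0]],
    [0.01,[-0.09,0.082,-0.1],[0,0,0]],
    [0.01,[-0.135,0.123,-0.1],[0,0,0]],
  ],
)

```text
time: 4.88
tool_pos: [0.4816, 0.1417, 0.2168]
ee_rot: [3.141, 0.0, 0.661]
wrist_force: [1.0, -0.4, -0.2]
width: 0.0206
finger_force: 30.0
```

Call:
drive_tool(
  series=[
    [0.01,[-0.045,0.041,0],[0,0,0]],
    [0.01,[-0.09,0.082,0],[0,0,0]],
    [0.01,[-0.135,0.123,0],[0,0,0]],
    [0.01,[-0.18,0.164,0],[0,0,0]],
    [0.01,[-0.225,0.205,0],[0,0,0]],
  ],
)

```text
time: 5.5
tool_pos: [0.4293, -0.1584, 0.2169]
ee_rot: [3.141, -0.0, 0.66]
wrist_force: [0.9, -0.2, -0.5]
width: 0.0206
finger_force: 30.0
```

Call:
drive_tool(
  series=[
    [0.01,[-0.045,0.041,0],[0,0,0]],
    [0.01,[-0.09,0.082,0],[0,0,0]],
    [0.01,[-0.09,0.082,0],[0,0,0]],
    [0.01,[-0.09,0.082,0],[0,0,0]],
  ],
)

```text
time: 6.0
tool_pos: [0.4091, -0.2762, 0.2165]
ee_rot: [-3.14, -0.001, 0.659]
wrist_force: [0.7, 0.5, -0.7]
width: 0.0209
finger_force: 30.0
```

Call:
drive_tool(
  series=[
    [0.01,[0,0,0.05],[0,0,0]],
    [0.01,[0,0,0.1],[0,0,0]],
    [0.01,[0,0,0.15],[0,0,0]],
    [0.01,[0,0,0.174],[0,0,0]],
    [0.01,[0,0,0.174],[0,0,0]],
  ],
)

```text
time: 6.62
tool_pos: [0.4083, -0.2736, 0.0408]
ee_rot: [-3.136, 0.001, 0.663]
wrist_force: [0.1, -1.7, 0.2]
width: 0.0207
finger_force: 30.0
```

Run:
```python
from h import *
o=robot.get_obs(); print(o['tool_pos'],o['ee_rot'],o['width'],o['joint_positions'])
im,c=snap('scene'); im2,c2=snap('top')
a=cv2.resize(im[190:330,100:260,::-1],None,fx=3,fy=3,interpolation=cv2.INTER_CUBIC);b=cv2.resize(im2[120:260,380:500,::-1],(360,420),interpolation=cv2.INTER_CUBIC)
cv2.imwrite('pics/p1.png',np.hstack([a[:420],b])[:, :800])
```

```text
[ 0.40832539 -0.27360143  0.04076482] [-3.13601706e+00  7.17267313e-04  6.62598061e-01] 0.020705794439404554 [-7.06034469e-01  8.23195758e-02  1.76579142e+00  4.32741143e-04
  1.29908774e+00  2.02048490e-01]
```

View pics/p1.png

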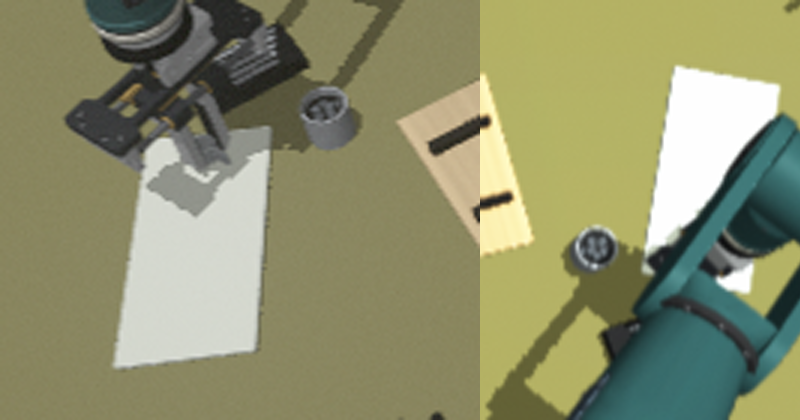

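The nut is held over the near end of the board and the cup is clear.

Call:
drive_tool(
  series=[
    [0.01,[0,0,0.003],[0,0,0]],
    [0.01,[0,0,0.006],[0,0,0]],
    [0.01,[0,0,0.006],[0,0,0]],
    [0.01,[0,0,0.006],[0,0,0]],
  ],
)

```text
time: 7.22
tool_pos: [0.4093, -0.2768, 0.0371]
ee_rot: [3.141, -0.0, 0.66]
wrist_force: [0.1, -0.4, -0.8]
width: 0.0206
finger_force: 30.0
```

Call:
drive_tool(
  series=[
    [0.01,[0,0,0.0015],[0,0,0]],
    [0.01,[0,0,0.0015],[0,0,0]],
    [0.036,[0,0,0.0015],[0,0,0]],
    [0.036,[0,0,0.0015],[0,0,0]],
    [0.036,[0,0,0.0015],[0,0,0]],
  ],
)

```text
time: 7.85
tool_pos: [0.4093, -0.2766, 0.0355]
ee_rot: [3.142, -0.0, 0.66]
wrist_force: [0.1, -0.3, -0.0]
width: 0.0362
finger_force: 0.0
```

Call:
drive_tool(
  series=[
    [0.036,[0,0,0],[0,0,0]],
    [0.036,[0,0,-0.03],[0,0,0]],
    [0.036,[0,0,-0.08],[0,0,0]],
    [0.036,[0,0,-0.13],[0,0,0]],
    [0.036,[0,0,-0.1815],[0,0,0]],
  ],
)

```text
time: 8.48
tool_pos: [0.409, -0.2764, 0.2184]
ee_rot: [-3.141, -0.0, 0.66]
wrist_force: [0.7, 0.3, 0.1]
width: 0.0355
finger_force: 0.0
```

Call:
drive_tool(
  series=[
    [0.05,[0.045,-0.041,0],[0,0,0]],
    [0.05,[0.09,-0.082,0],[0,0,0]],
    [0.05,[0.135,-0.123,0],[0,0,0]],
    [0.05,[0.18,-0.164,0],[0,0,0]],
    [0.05,[0.225,-0.205,0],[0,0,0]],
  ],
)

```text
time: 9.1
tool_pos: [0.4614, 0.0252, 0.2172]
ee_rot: [3.141, -0.001, 0.66]
wrist_force: [0.1, 0.0, -0.7]
width: 0.0505
finger_force: 0.0
```

Run:
```python
from h import *
o=robot.get_obs(); print(o['tool_pos'],o['ee_rot'],o['width'])
im2,c2=snap('top')
cv2.imwrite('pics/p2.png',cv2.resize(im2[130:230,400:500,::-1],None,fx=5,fy=5,interpolation=cv2.INTER_CUBIC))
```

```text
[0.46139444 0.02515416 0.21724879] [ 3.14081263e+00 -8.08693416e-04  6.59540411e-01] 0.05046217714820593
```

View pics/p2.png

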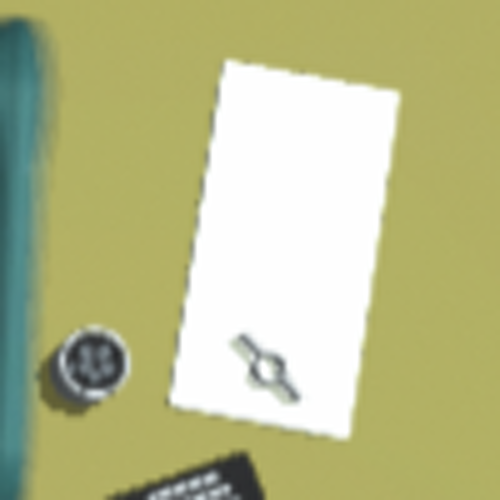

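The nut stands upright on the board's near end, bore at crop (267,368), and the cup has not moved. Next is the spacer.

Call:
drive_tool(
  series=[
    [0.06,[0.045,-0.041,0],[0,0,0]],
    [0.06,[0.09,-0.082,0],[0,0,0]],
    [0.06,[0.135,-0.123,0],[0,0,0]],
    [0.06,[0.18,-0.164,0],[0,0,0]],
    [0.06,[0.225,-0.205,0],[0,0,0]],
  ],
)

```text
time: 9.78
tool_pos: [0.5137, 0.3249, 0.217]
ee_rot: [3.141, -0.0, 0.66]
wrist_force: [0.8, -0.6, 0.0]
width: 0.0597
finger_force: 0.0
```

Call:
drive_tool(
  series=[
    [0.06,[0,0,0],[0,0,0]],
    [0.06,[0,0,0],[0,0,0]],
    [0.06,[0,0,0.05],[0,0,0]],
    [0.06,[0,0,0.1],[0,0,0]],
    [0.06,[0,0,0.126],[0,0,0]],
  ],
)

```text
time: 10.4
tool_pos: [0.5122, 0.3202, 0.0882]
ee_rot: [-3.141, 0.004, 0.657]
wrist_force: [-0.5, 0.1, 0.1]
width: 0.0599
finger_force: 0.0
```

Call:
drive_tool(
  series=[
    [0.06,[0,0,0],[0,0,0]],
    [0.02,[0,0,0],[0,0,0]],
    [0.02,[0,0,0],[0,0,0]],
    [0.02,[0,0,0],[0,0,0]],
    [0.02,[0,0,0],[0,0,0]],
  ],
)

```text
time: 11.02
tool_pos: [0.5143, 0.3235, 0.0926]
ee_rot: [3.141, -0.003, 0.66]
wrist_force: [-0.6, 0.3, 3.7]
width: 0.0325
finger_force: 30.0
```

Call:
drive_tool(
  series=[
    [0.02,[0,0,-0.042],[0,0,0]],
    [0.02,[0,0,-0.084],[0,0,0]],
    [0.02,[0,0,-0.126],[0,0,0]],
    [0.02,[-0.04,0.047,-0.126],[0,0,0]],
    [0.02,[-0.08,0.094,-0.126],[0,0,0]],
  ],
)

```text
time: 11.65
tool_pos: [0.5079, 0.1991, 0.2175]
ee_rot: [3.141, -0.001, 0.662]
wrist_force: [1.1, -0.4, -1.2]
width: 0.032
finger_force: 30.0
```

Call:
drive_tool(
  series=[
    [0.02,[-0.04,0.047,0],[0,0,0]],
    [0.02,[-0.08,0.094,0],[0,0,0]],
    [0.02,[-0.12,0.141,0],[0,0,0]],
    [0.02,[-0.16,0.188,0],[0,0,0]],
    [0.02,[-0.2,0.235,0],[0,0,0]],
  ],
)

```text
time: 12.28
tool_pos: [0.4935, -0.1101, 0.2169]
ee_rot: [3.142, -0.0, 0.66]
wrist_force: [0.7, -0.4, -1.0]
width: 0.0323
finger_force: 30.0
```

Call:
drive_tool(
  series=[
    [0.02,[-0.04,0.047,0],[0,0,0]],
    [0.02,[-0.08,0.094,0],[0,0,0]],
    [0.02,[-0.12,0.141,0],[0,0,0]],
    [0.02,[-0.12,0.141,0],[0,0,0]],
    [0.02,[-0.12,0.141,0],[0,0,0]],
  ],
)

```text
time: 12.9
tool_pos: [0.4854, -0.2929, 0.2165]
ee_rot: [-3.14, -0.0, 0.66]
wrist_force: [0.2, -0.2, 0.5]
width: 0.0326
finger_force: 30.0
```

Call:
drive_tool(
  series=[
    [0.02,[0,0,0.05],[0,0,0]],
    [0.02,[0,0,0.1],[0,0,0]],
    [0.02,[0,0,0.15],[0,0,0]],
    [0.02,[0,0,0.17],[0,0,0]],
    [0.02,[0,0,0.175],[0,0,0]],
  ],
)

```text
time: 13.52
tool_pos: [0.485, -0.2907, 0.0403]
ee_rot: [-3.138, 0.001, 0.663]
wrist_force: [-0.1, 0.0, -0.0]
width: 0.032
finger_force: 30.0
```

Call:
drive_tool(
  series=[
    [0.02,[0,0,0.002],[0,0,0]],
    [0.02,[0,0,0.004],[0,0,0]],
    [0.02,[0,0,0.005],[0,0,0]],
    [0.02,[0,0,0.005],[0,0,0]],
    [0.02,[0,0,0.005],[0,0,0]],
  ],
)

```text
time: 14.15
tool_pos: [0.4856, -0.2936, 0.0372]
ee_rot: [3.141, -0.0, 0.66]
wrist_force: [-0.1, 0.4, -1.2]
width: 0.0323
finger_force: 30.0
```

Call:
drive_tool(
  series=[
    [0.02,[0,0,0.0015],[0,0,0]],
    [0.02,[0,0,0.0015],[0,0,0]],
    [0.05,[0,0,0.0015],[0,0,0]],
    [0.05,[0,0,0.0015],[0,0,0]],
    [0.05,[0,0,0.0015],[0,0,0]],
  ],
)

```text
time: 14.78
tool_pos: [0.4854, -0.2933, 0.035]
ee_rot: [-3.141, 0.0, 0.66]
wrist_force: [-0.2, 0.9, 0.2]
width: 0.0497
finger_force: 0.0
```

Call:
drive_tool(
  series=[
    [0.05,[0,0,0],[0,0,0]],
    [0.05,[0,0,-0.03],[0,0,0]],
    [0.05,[0,0,-0.08],[0,0,0]],
    [0.05,[0,0,-0.13],[0,0,0]],
    [0.05,[0,0,-0.1815],[0,0,0]],
  ],
)

```text
time: 15.4
tool_pos: [0.4853, -0.2932, 0.2183]
ee_rot: [-3.141, -0.0, 0.66]
wrist_force: [0.4, -0.6, -0.5]
width: 0.0499
finger_force: 0.0
```

Call:
drive_tool(
  series=[
    [0.06,[0.04,-0.047,0],[0,0,0]],
    [0.06,[0.08,-0.094,0],[0,0,0]],
    [0.06,[0.12,-0.141,0],[0,0,0]],
    [0.06,[0.16,-0.188,0],[0,0,0]],
    [0.06,[0.2,-0.235,0],[0,0,0]],
  ],
)

```text
time: 16.02
tool_pos: [0.4993, 0.0168, 0.2171]
ee_rot: [3.141, -0.001, 0.659]
wrist_force: [0.8, 0.3, 0.1]
width: 0.0599
finger_force: 0.0
```

Call:
drive_tool(
  series=[
    [0.06,[0.04,-0.047,0],[0,0,0]],
    [0.06,[0.08,-0.094,0],[0,0,0]],
    [0.06,[0.12,-0.141,0],[0,0,0]],
    [0.06,[0.16,-0.188,0],[0,0,0]],
    [0.06,[0.2,-0.235,0],[0,0,0]],
  ],
)

```text
time: 16.65
tool_pos: [0.5133, 0.3252, 0.217]
ee_rot: [3.141, -0.0, 0.66]
wrist_force: [0.8, -0.1, 0.5]
width: 0.06
finger_force: 0.0
```

Call:
drive_tool(
  series=[
    [0.06,[0,0,0],[0,0,0]],
    [0.06,[0,0,0.05],[0,0,0]],
    [0.06,[0,0,0.1],[0,0,0]],
    [0.06,[0,0,0.13],[0,0,0]],
    [0.06,[0,0,0.142],[0,0,0]],
  ],
)

```text
time: 17.27
tool_pos: [0.5124, 0.3213, 0.0725]
ee_rot: [-3.141, 0.005, 0.659]
wrist_force: [0.2, -1.0, -0.5]
width: 0.0602
finger_force: 0.0
```

Call:
drive_tool(
  series=[
    [0.06,[0,0,0],[0,0,0]],
    [0.06,[0,0,0],[0,0,0]],
    [0.02,[0,0,0],[0,0,0]],
    [0.02,[0,0,0],[0,0,0]],
    [0.02,[0,0,0],[0,0,0]],
  ],
)

```text
time: 17.9
tool_pos: [0.5136, 0.3233, 0.0754]
ee_rot: [3.142, -0.001, 0.66]
wrist_force: [-0.6, -1.5, 0.5]
width: 0.0333
finger_force: 0.0
```

Run:
```python
from h import *
o=robot.get_obs(); print(o['time'],o['tool_pos'],o['width'],o['finger_force'],o['wrist_force'])
im,c=snap('top'); print()
m=((im.max(2)<215)).astype(np.uint8); m[:, :436]=0;m[:140]=0;m[218:]=0;m[:,480:]=0
cv2.imwrite('pics/p3.png',cv2.resize(np.hstack([im[130:230,220:320,::-1],im[130:230,400:500,::-1]]),None,fx=4,fy=4,interpolation=cv2.INTER_CUBIC))
```

```text
17.9 [0.51364778 0.32332135 0.07544104] 0.03329466802012764 0.0 [-0.59807201 -1.53926364  0.46568052]
```

View pics/p3.png

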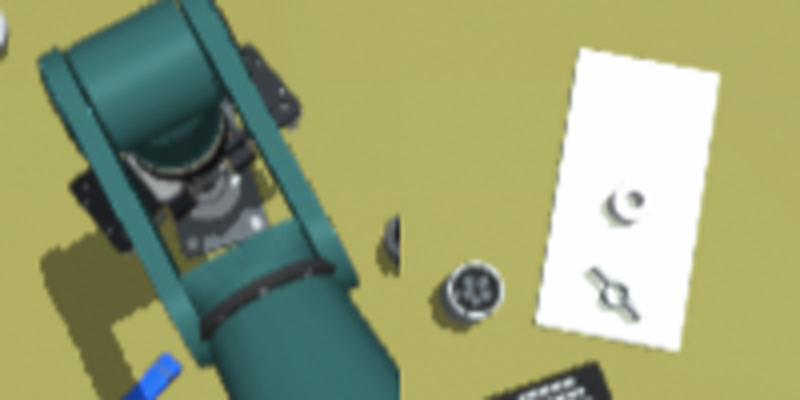

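Both parts stand on the board, the spacer at crop (628,202) and the nut at (613,296). Next is the bush.

Call:
drive_tool(
  series=[
    [0.02,[0,0,0],[0,0,0]],
    [0.02,[0,0,0],[0,0,0]],
    [0.02,[0,0,-0.045],[0,0,0]],
    [0.02,[0,0,-0.09],[0,0,0]],
    [0.02,[0,0,-0.142],[0,0,0]],
  ],
)

```text
time: 18.58
tool_pos: [0.5127, 0.3228, 0.2165]
ee_rot: [-3.141, 0.003, 0.66]
wrist_force: [0.7, -0.1, -1.4]
width: 0.0311
finger_force: 30.0
```

Call:
drive_tool(
  series=[
    [0.02,[-0.032,0.0485,0],[0,0,0]],
    [0.02,[-0.064,0.097,0],[0,0,0]],
    [0.02,[-0.096,0.1455,0],[0,0,0]],
    [0.02,[-0.128,0.194,0],[0,0,0]],
    [0.02,[-0.16,0.2425,0],[0,0,0]],
  ],
)

```text
time: 19.2
tool_pos: [0.5353, 0.0318, 0.2162]
ee_rot: [-3.141, 0.001, 0.66]
wrist_force: [1.4, -0.7, -1.8]
width: 0.0313
finger_force: 30.0
```

Call:
drive_tool(
  series=[
    [0.02,[-0.032,0.0485,0],[0,0,0]],
    [0.02,[-0.064,0.097,0],[0,0,0]],
    [0.02,[-0.096,0.1455,0],[0,0,0]],
    [0.02,[-0.128,0.194,0],[0,0,0]],
    [0.02,[-0.16,0.2425,0],[0,0,0]],
  ],
)

```text
time: 19.82
tool_pos: [0.5576, -0.2579, 0.216]
ee_rot: [-3.14, 0.0, 0.66]
wrist_force: [1.2, -0.2, -1.7]
width: 0.0313
finger_force: 30.0
```

Call:
drive_tool(
  series=[
    [0.02,[-0.032,0.0485,0],[0,0,0]],
    [0.02,[-0.032,0.0485,0],[0,0,0]],
    [0.02,[-0.032,0.0485,0.05],[0,0,0]],
    [0.02,[-0.032,0.0485,0.1],[0,0,0]],
    [0.02,[-0.032,0.0485,0.14],[0,0,0]],
  ],
)

```text
time: 20.45
tool_pos: [0.5615, -0.312, 0.074]
ee_rot: [-3.138, 0.0, 0.661]
wrist_force: [-0.2, -0.0, -2.1]
width: 0.0312
finger_force: 30.0
```

Call:
drive_tool(
  series=[
    [0.02,[0,0,0.02],[0,0,0]],
    [0.02,[0,0,0.028],[0,0,0]],
    [0.02,[0,0,0.032],[0,0,0]],
    [0.02,[0,0,0.034],[0,0,0]],
    [0.02,[0,0,0.034],[0,0,0]],
  ],
)

```text
time: 21.08
tool_pos: [0.563, -0.3146, 0.0442]
ee_rot: [3.14, -0.001, 0.66]
wrist_force: [-1.2, 0.4, -1.3]
width: 0.0312
finger_force: 30.0
```

Call:
drive_tool(
  series=[
    [0.02,[0,0,0.0015],[0,0,0]],
    [0.02,[0,0,0.0015],[0,0,0]],
    [0.05,[0,0,0.0015],[0,0,0]],
    [0.05,[0,0,0.0015],[0,0,0]],
    [0.05,[0,0,0.0015],[0,0,0]],
  ],
)

```text
time: 21.7
tool_pos: [0.5625, -0.3142, 0.0418]
ee_rot: [3.141, -0.0, 0.66]
wrist_force: [0.1, -0.6, -1.3]
width: 0.0498
finger_force: 0.0
```

Call:
drive_tool(
  series=[
    [0.05,[0,0,0],[0,0,0]],
    [0.05,[0,0,-0.03],[0,0,0]],
    [0.05,[0,0,-0.08],[0,0,0]],
    [0.05,[0,0,-0.13],[0,0,0]],
    [0.05,[0,0,-0.1755],[0,0,0]],
  ],
)

```text
time: 22.32
tool_pos: [0.5624, -0.3141, 0.2191]
ee_rot: [3.14, -0.001, 0.66]
wrist_force: [0.5, -0.2, 0.1]
width: 0.0501
finger_force: 0.0
```

Call:
drive_tool(
  series=[
    [0.06,[0.0373,-0.0464,0],[0,0,0]],
    [0.06,[0.0746,-0.0928,0],[0,0,0]],
    [0.06,[0.1119,-0.1392,0],[0,0,0]],
    [0.06,[0.1492,-0.1856,0],[0,0,0]],
    [0.06,[0.1865,-0.232,0],[0,0,0]],
  ],
)

```text
time: 22.95
tool_pos: [0.5673, -0.0146, 0.2172]
ee_rot: [3.141, -0.001, 0.66]
wrist_force: [0.2, -0.4, 0.3]
width: 0.0604
finger_force: 0.0
```

Call:
drive_tool(
  series=[
    [0.06,[0.0373,-0.0464,0],[0,0,0]],
    [0.06,[0.0746,-0.0928,0],[0,0,0]],
    [0.06,[0.1119,-0.1392,0],[0,0,0]],
    [0.06,[0.1492,-0.1856,0],[0,0,0]],
    [0.06,[0.1865,-0.232,0],[0,0,0]],
  ],
)

```text
time: 23.58
tool_pos: [0.5725, 0.283, 0.2172]
ee_rot: [3.141, -0.001, 0.66]
wrist_force: [0.4, -0.1, -0.1]
width: 0.06
finger_force: 0.0
```

Call:
drive_tool(
  series=[
    [0.06,[0.0373,-0.0464,0],[0,0,0.12]],
    [0.06,[0.0373,-0.0464,0],[0,0,0.25]],
    [0.06,[0.0373,-0.0464,0],[0,0,0.373]],
    [0.06,[0.0373,-0.0464,0],[0,0,0.373]],
    [0.06,[0.0373,-0.0464,0],[0,0,0.373]],
  ],
)

```text
time: 24.2
tool_pos: [0.5738, 0.3405, 0.2171]
ee_rot: [-3.142, -0.0, 0.288]
wrist_force: [-0.8, 0.0, -0.1]
width: 0.0599
finger_force: 0.0
```

Run:
```python
from h import *
o=robot.get_obs(); print(o['tool_pos'],o['ee_rot'])
c=imaging.get_calibration('wrist'); np.save('c3.npy',c,allow_pickle=True)
im,_=snap('wrist'); im2,c2=snap('top')
a=cv2.resize(im[60:280,210:430,::-1],(500,500),interpolation=cv2.INTER_CUBIC)
b=cv2.resize(im2[130:230,430:490,::-1],(300,500),interpolation=cv2.INTER_CUBIC)
cv2.imwrite('pics/w3.png',np.hstack([a,b]))
```

```text
[0.57375522 0.34045871 0.21705848] [-3.14151266e+00 -1.27275371e-04  2.88256741e-01]
```

View pics/w3.png

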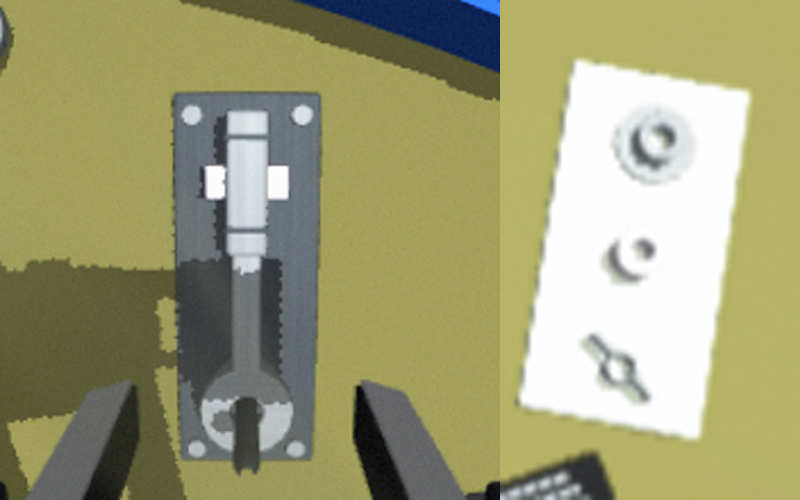

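The three parts stand on the board. The lever is exposed with its shaft vertical in the crop at column 246, midway between the fingers. Next I compute the grasp offset.

Run:
```python
from h import *
c=np.load('c3.npy',allow_pickle=True).item()
f=lambda u,v,z:onz(c,(210+u*.44,60+v*.44),z,1)
pts=[f(246,355,.042),f(246.5,275,.042),f(247,120,.042)]; s=f(247,405,.108)
print(pts,'studtip',s)
d=pts[2]-pts[0]; print('yaw',np.arctan2(d[1],d[0]))
for p in pts: 
  v=R.from_euler('xyz',[np.pi,0,.288]).inv().apply(p-robot.get_obs()['tool_pos']); print(v)
j=f(247,112,.042); g=f(247,262,.042); print('end',j,'mid from end',j[:2]-.087*np.array([np.cos(.288),np.sin(.288)]))
```

```text
[array([0.54174748, 0.33119919, 0.042     ]), array([0.58042787, 0.34243411, 0.042     ]), array([0.65104665, 0.36315731, 0.042     ])] studtip [0.54247844 0.33106704 0.108     ]
yaw 0.2844617269456104
[-0.03330337 -0.0003215   0.17512189]
[ 6.97503448e-03 -1.07111483e-04  1.75121890e-01]
[8.05714136e-02 8.14177361e-05 1.75121890e-01]
end [0.65463935 0.36422345 0.042     ] mid from end [0.57122254 0.3395124 ]
```

Call:
drive_tool(
  series=[
    [0.05,[-0.001,0,0.05],[0,0,0]],
    [0.05,[-0.001,0,0.1],[0,0,0]],
    [0.05,[-0.001,0,0.145],[0,0,0]],
    [0.05,[-0.001,0,0.165],[0,0,0]],
    [0.05,[-0.001,0,0.172],[0,0,0]],
  ],
)

```text
time: 24.92
tool_pos: [0.5726, 0.3401, 0.0443]
ee_rot: [3.141, 0.001, 0.287]
wrist_force: [-0.8, -0.2, 0.6]
width: 0.0497
finger_force: 0.0
```

Call:
drive_tool(
  series=[
    [0.05,[0,0,0],[0,0,0]],
    [0.03,[0,0,0],[0,0,0]],
    [0.0,[0,0,0],[0,0,0]],
    [0.0,[0,0,0],[0,0,0]],
    [0.0,[0,0,0],[0,0,0]],
  ],
)

```text
time: 25.55
tool_pos: [0.5729, 0.3403, 0.0453]
ee_rot: [3.141, -0.001, 0.287]
wrist_force: [-0.9, -0.3, 3.7]
width: 0.0136
finger_force: 30.4
```

Call:
drive_tool(
  series=[
    [0.0,[0,0,0],[0,0,0]],
    [0.0,[0,0,0],[0,0,0]],
    [0.0,[0,0,0],[0,0,0]],
    [0.0,[0,0,-0.02],[0,0,0]],
    [0.0,[0,0,-0.05],[0,0,0]],
  ],
)

```text
time: 26.18
tool_pos: [0.5715, 0.3399, 0.0938]
ee_rot: [3.141, 0.004, 0.287]
wrist_force: [0.8, -0.3, -2.0]
width: 0.0139
finger_force: 30.0
```

Call:
drive_tool(
  series=[
    [0.0,[0,0,-0.04],[0,0,0]],
    [0.0,[0,0,-0.07],[0,0,0]],
    [0.0,[0,0,-0.07],[0,0,0]],
    [0.0,[0,0,-0.07],[0,0,0]],
  ],
)

```text
time: 26.68
tool_pos: [0.572, 0.3401, 0.1634]
ee_rot: [3.141, 0.002, 0.287]
wrist_force: [-0.1, 0.2, -4.1]
width: 0.0132
finger_force: 30.0
```

Run:
```python
from h import *
o=robot.get_obs(); print(o['tool_pos'],o['ee_rot'],o['width'],o['wrist_force'],o['wrist_torque'])
plan(.5082,-.0181,.165,.224)
im,_=snap('wrist'); im2,_=snap('scene')
cv2.imwrite('pics/w4.png',np.hstack([cv2.resize(im[60:280,210:430,::-1],(400,400)),cv2.resize(im2[120:260,320:460,::-1],(400,400))]))
```

```text
[0.57202407 0.34008346 0.16342894] [3.14133196e+00 2.49672428e-03 2.86816290e-01] 0.013198444996724842 [-0.08221747  0.22451597 -4.09626474] [ 0.02454946  0.08558466 -0.01779545]
shift [-0.1626, 0.3255, -0.0011] turn [0.0, 0.002, 0.063] rows 5.821260268643229 0.3361857650356462
```

View pics/w4.png

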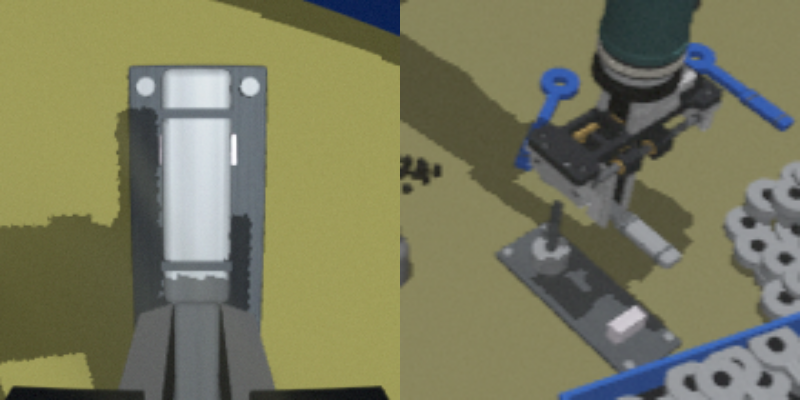

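The lever is held level, clear of the stud and aligned with the tool.

Call:
drive_tool(
  series=[
    [0.0,[-0.027,0.054,0],[0,0,0]],
    [0.0,[-0.054,0.108,0],[0,0,0]],
    [0.0,[-0.081,0.162,0],[0,0,0]],
    [0.0,[-0.108,0.217,0],[0,0,0]],
    [0.0,[-0.135,0.271,0],[0,0,0]],
  ],
)

```text
time: 27.4
tool_pos: [0.5184, 0.0404, 0.1632]
ee_rot: [-3.141, 0.003, 0.287]
wrist_force: [0.8, -0.6, -2.2]
width: 0.0134
finger_force: 30.0
```

Call:
drive_tool(
  series=[
    [0.0,[-0.0275,0.0545,0],[0,0,0.063]],
    [0.0,[-0.0275,0.0545,0],[0,0,0.063]],
    [0.0,[-0.0275,0.0545,0],[0,0,0.063]],
    [0.0,[-0.0275,0.0545,0.04],[0,0,0.063]],
    [0.0,[-0.0275,0.0545,0.08],[0,0,0.063]],
  ],
)

```text
time: 28.02
tool_pos: [0.5095, -0.016, 0.0841]
ee_rot: [-3.141, -0.001, 0.227]
wrist_force: [0.5, -0.2, -3.4]
width: 0.0139
finger_force: 30.0
```

Call:
drive_tool(
  series=[
    [0.0,[0,0,0.025],[0,0,0]],
    [0.0,[0,0,0.04],[0,0,0]],
    [0.0,[0,0,0.046],[0,0,0]],
    [0.0,[0,0,0.048],[0,0,0]],
    [0.0,[0,0,0.048],[0,0,0]],
  ],
)

```text
time: 28.65
tool_pos: [0.5098, -0.0178, 0.038]
ee_rot: [3.141, -0.002, 0.224]
wrist_force: [-0.9, 0.3, -3.7]
width: 0.0138
finger_force: 30.0
```

Run:
```python
from h import *
o=robot.get_obs(); print(o['tool_pos'],o['ee_rot'],o['width'],o['wrist_force'],o['wrist_torque'])
```

```text
[ 0.50977832 -0.01777573  0.03796571] [ 3.14098608e+00 -1.86051576e-03  2.24075177e-01] 0.013828684026328633 [-0.92902599  0.25277861 -3.72512744] [-0.03672909  0.08012311 -0.00028375]
```

Call:
drive_tool(
  series=[
    [0.0,[0,0,0.001],[0,0,0]],
    [0.0,[0,0,0.002],[0,0,0]],
    [0.0,[0,0,0.0025],[0,0,0]],
    [0.0,[0,0,0.0025],[0,0,0]],
    [0.03,[0,0,0.0025],[0,0,0]],
  ],
)

```text
time: 29.28
tool_pos: [0.5095, -0.0179, 0.0349]
ee_rot: [3.141, -0.001, 0.224]
wrist_force: [-0.0, 0.0, 0.5]
width: 0.0204
finger_force: 0.0
```

Call:
drive_tool(
  series=[
    [0.04,[0,0,0],[0,0,0]],
    [0.04,[0,0,0],[0,0,0]],
    [0.04,[0,0,-0.05],[0,0,0]],
    [0.04,[0,0,-0.1],[0,0,0]],
    [0.04,[0,0,-0.16],[0,0,0]],
  ],
)

```text
time: 29.9
tool_pos: [0.5082, -0.0177, 0.195]
ee_rot: [-3.141, 0.002, 0.224]
wrist_force: [1.1, -0.7, -0.6]
width: 0.0401
finger_force: 0.0
```

Run:
```python
from h import *
o=robot.get_obs(); print(o['tool_pos'],o['ee_rot'])
print('bush'); 
for s in ((.5625,-.3142),): plan(*s,.217,.660)
im,c=snap('wrist'); cv2.imwrite('pics/w5.png',cv2.resize(im[40:300,190:450,::-1],(520,520))); np.save('c5.npy',c,allow_pickle=True)
```

```text
[ 0.50822327 -0.01773714  0.19499514] [-3.14073803e+00  2.02300421e-03  2.23748179e-01]
bush
shift [-0.0129, 0.3011, -0.0222] turn [-0.001, 0.002, -0.436] rows 4.8350825424422945 2.332931151202433
```

View pics/w5.png

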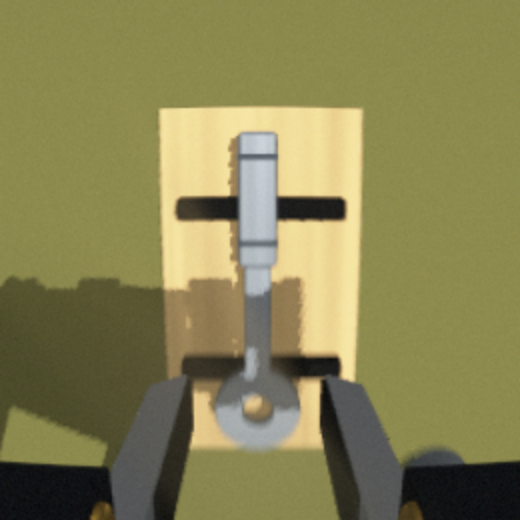

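The lever lies centred across both bars. Next, the bush goes back.

Call:
drive_tool(
  series=[
    [0.06,[-0.003,0.06,-0.022],[0,0,0]],
    [0.06,[-0.005,0.115,-0.022],[0,0,0]],
    [0.06,[-0.008,0.175,-0.022],[0,0,-0.15]],
    [0.06,[-0.011,0.235,-0.022],[0,0,-0.3]],
    [0.06,[-0.013,0.295,-0.022],[0,0,-0.436]],
  ],
)

```text
time: 30.58
tool_pos: [0.562, -0.3103, 0.2162]
ee_rot: [3.141, -0.0, 0.664]
wrist_force: [0.9, 0.4, 0.3]
width: 0.0597
finger_force: 0.0
```

Call:
drive_tool(
  series=[
    [0.06,[0,0,0],[0,0,0]],
    [0.06,[0,0,0],[0,0,0]],
    [0.06,[0,0,0],[0,0,0]],
  ],
)

```text
time: 30.95
tool_pos: [0.5619, -0.3069, 0.2169]
ee_rot: [3.141, -0.001, 0.661]
wrist_force: [-0.5, -0.4, 0.5]
width: 0.06
finger_force: 0.0
```

Run:
```python
from h import *
plan(.5625,-.3142,.0418,.660)
```

```text
shift [-0.0041, 0.0061, 0.1751] turn [0.0, -0.001, 0.001] rows 2.8041509024644 0.0069208861763915275
```

Call:
drive_tool(
  series=[
    [0.06,[-0.004,0.006,0],[0,0,0]],
    [0.06,[-0.004,0.006,0.05],[0,0,0]],
    [0.06,[-0.004,0.006,0.1],[0,0,0]],
    [0.06,[-0.004,0.006,0.145],[0,0,0]],
    [0.06,[-0.004,0.006,0.168],[0,0,0]],
  ],
)

```text
time: 31.58
tool_pos: [0.5609, -0.314, 0.0452]
ee_rot: [-3.137, 0.001, 0.661]
wrist_force: [-0.3, -0.9, 0.3]
width: 0.0597
finger_force: 0.0
```

Call:
drive_tool(
  series=[
    [0.06,[0,0,0.005],[0,0,0]],
    [0.06,[0,0,0.007],[0,0,0]],
    [0.06,[0,0,0.007],[0,0,0]],
    [0.06,[0,0,0.007],[0,0,0]],
  ],
)

```text
time: 32.08
tool_pos: [0.563, -0.316, 0.0431]
ee_rot: [3.139, -0.001, 0.66]
wrist_force: [-0.0, -0.1, 0.2]
width: 0.0602
finger_force: 0.0
```

Run:
```python
from h import *
o=robot.get_obs(); print(o['tool_pos'],o['ee_rot'])
plan(.5625,-.3142,.0418,.660)
```

```text
[ 0.5630399  -0.31604815  0.04306368] [ 3.13899623e+00 -8.70148579e-04  6.59832550e-01]
shift [0.0007, -0.0018, 0.0013] turn [0.003, -0.001, -0.0] rows 0.03684883418604418 0.014671306075721015
```

Call:
drive_tool(
  series=[
    [0.06,[0.001,-0.0015,0.001],[0,0,0]],
    [0.06,[0.001,-0.0015,0.001],[0,0,0]],
    [0.02,[0.001,-0.0015,0.001],[0,0,0]],
    [0.02,[0.001,-0.0015,0.001],[0,0,0]],
    [0.02,[0.001,-0.0015,0.001],[0,0,0]],
  ],
)

```text
time: 32.7
tool_pos: [0.5621, -0.3137, 0.0404]
ee_rot: [-3.141, -0.0, 0.66]
wrist_force: [-0.0, -0.9, 0.0]
width: 0.0338
finger_force: 0.1
```

Call:
drive_tool(
  series=[
    [0.02,[0,0,0],[0,0,0]],
    [0.02,[0,0,0],[0,0,0]],
    [0.02,[0,0,-0.05],[0,0,0]],
    [0.02,[0,0,-0.11],[0,0,0]],
    [0.02,[0,0,-0.176],[0,0,0]],
  ],
)

```text
time: 33.33
tool_pos: [0.5616, -0.3133, 0.2136]
ee_rot: [-3.139, 0.001, 0.66]
wrist_force: [1.1, -0.9, -1.5]
width: 0.0312
finger_force: 30.0
```

Call:
drive_tool(
  series=[
    [0.02,[0.032,-0.0485,0],[0,0,0]],
    [0.02,[0.064,-0.097,0],[0,0,0]],
    [0.02,[0.096,-0.1455,0],[0,0,0]],
    [0.02,[0.128,-0.194,0],[0,0,0]],
    [0.02,[0.16,-0.2425,0],[0,0,0]],
  ],
)

```text
time: 33.95
tool_pos: [0.5392, -0.0222, 0.2126]
ee_rot: [-3.141, 0.0, 0.66]
wrist_force: [0.4, -0.3, -1.2]
width: 0.0308
finger_force: 30.0
```

Call:
drive_tool(
  series=[
    [0.02,[0.032,-0.0485,0],[0,0,0]],
    [0.02,[0.064,-0.097,0],[0,0,0]],
    [0.02,[0.096,-0.1455,0],[0,0,0]],
    [0.02,[0.128,-0.194,0],[0,0,0]],
    [0.02,[0.16,-0.2425,0],[0,0,0]],
  ],
)

```text
time: 34.58
tool_pos: [0.517, 0.2674, 0.2127]
ee_rot: [3.142, 0.0, 0.66]
wrist_force: [0.6, 0.3, -1.0]
width: 0.0311
finger_force: 30.0
```

Call:
drive_tool(
  series=[
    [0.02,[0.032,-0.0485,0],[0,0,0]],
    [0.02,[0.032,-0.0485,0],[0,0,0]],
    [0.02,[0.032,-0.0485,0],[0,0,0]],
    [0.02,[0.032,-0.0485,0],[0,0,0]],
  ],
)

```text
time: 35.08
tool_pos: [0.5136, 0.3221, 0.213]
ee_rot: [3.141, 0.0, 0.658]
wrist_force: [0.7, 0.1, -1.3]
width: 0.0314
finger_force: 30.0
```

Run:
```python
from h import *
o=robot.get_obs(); print(o['tool_pos'],o['ee_rot'],o['width'],o['qvel'].max())
plan(.5136,.3233,.160,.660)
```

```text
[0.51358396 0.32210483 0.21295465] [3.14125983e+00 3.55784319e-04 6.57906396e-01] 0.031363109095553385 0.002287545322161553
shift [0.0008, -0.001, 0.053] turn [0.0, 0.0, -0.002] rows 0.8474901856150104 0.011494567148649364
```

Call:
drive_tool(
  series=[
    [0.02,[0.0008,-0.001,0.03],[0,0,0]],
    [0.02,[0.0008,-0.001,0.06],[0,0,0]],
    [0.02,[0.0008,-0.001,0.06],[0,0,0]],
    [0.02,[0.0008,-0.001,0.06],[0,0,0]],
    [0.02,[0.0008,-0.001,0.06],[0,0,0]],
  ],
)

```text
time: 35.7
tool_pos: [0.5144, 0.325, 0.1552]
ee_rot: [3.141, -0.004, 0.659]
wrist_force: [-1.1, -0.5, -1.4]
width: 0.0311
finger_force: 30.0
```

Call:
drive_tool(
  series=[
    [0.02,[0,0,0.006],[0,0,0]],
    [0.02,[0,0,0.012],[0,0,0]],
    [0.02,[0,0,0.018],[0,0,0]],
    [0.02,[0,0,0.024],[0,0,0]],
    [0.02,[0,0,0.03],[0,0,0]],
  ],
)

```text
time: 36.33
tool_pos: [0.5132, 0.3248, 0.1224]
ee_rot: [-3.141, 0.0, 0.66]
wrist_force: [-0.1, 0.5, -1.8]
width: 0.0308
finger_force: 30.0
```

Call:
drive_tool(
  series=[
    [0.02,[0,0,0.015],[0,0,0]],
    [0.02,[0,0,0.03],[0,0,0]],
    [0.02,[0,0,0.045],[0,0,0]],
    [0.02,[0,0,0.054],[0,0,0]],
    [0.02,[0,0,0.054],[0,0,0]],
  ],
)

```text
time: 36.95
tool_pos: [0.5126, 0.3245, 0.0677]
ee_rot: [-3.141, 0.002, 0.66]
wrist_force: [0.1, 0.2, -1.5]
width: 0.0312
finger_force: 30.0
```

Call:
drive_tool(
  series=[
    [0.02,[0,0,0.001],[0,0,0]],
    [0.02,[0,0,0.002],[0,0,0]],
    [0.02,[0,0,0.003],[0,0,0]],
    [0.02,[0,0,0.003],[0,0,0]],
    [0.02,[0,0,0.003],[0,0,0]],
  ],
)

```text
time: 37.58
tool_pos: [0.5133, 0.3249, 0.0661]
ee_rot: [3.142, -0.0, 0.66]
wrist_force: [-0.4, -0.0, -1.2]
width: 0.0311
finger_force: 30.0
```

Call:
drive_tool(
  series=[
    [0.02,[0,0,0.001],[0,0,0]],
    [0.02,[0,0,0.002],[0,0,0]],
    [0.02,[0,0,0.002],[0,0,0]],
    [0.02,[0,0,0.002],[0,0,0]],
  ],
)

```text
time: 38.08
tool_pos: [0.5133, 0.3248, 0.064]
ee_rot: [-3.142, -0.0, 0.66]
wrist_force: [-0.6, -0.2, -1.8]
width: 0.0311
finger_force: 30.0
```

Call:
drive_tool(
  series=[
    [0.02,[0,0,0.001],[0,0,0]],
    [0.02,[0,0,0.001],[0,0,0]],
    [0.02,[0,0,0.001],[0,0,0]],
  ],
)

```text
time: 38.45
tool_pos: [0.5133, 0.3249, 0.063]
ee_rot: [-3.142, -0.0, 0.66]
wrist_force: [0.4, -0.3, -1.6]
width: 0.0308
finger_force: 30.0
```

Call:
drive_tool(
  series=[
    [0.02,[0,0,0.001],[0,0,0]],
    [0.02,[0,0,0.001],[0,0,0]],
    [0.02,[0,0,0.001],[0,0,0]],
  ],
)

```text
time: 38.83
tool_pos: [0.5134, 0.3249, 0.0623]
ee_rot: [3.142, -0.0, 0.66]
wrist_force: [-0.0, -0.0, 2.2]
width: 0.0315
finger_force: 30.0
```

Contact was felt (+2.2 N), so the bush is seated. I release it and go to the spacer.

Call:
drive_tool(
  series=[
    [0.05,[0,0,0],[0,0,0]],
    [0.05,[0,0,0],[0,0,0]],
    [0.05,[0,0,-0.05],[0,0,0]],
    [0.05,[0,0,-0.1],[0,0,0]],
    [0.05,[0,0,-0.155],[0,0,0]],
  ],
)

```text
time: 39.45
tool_pos: [0.5129, 0.3247, 0.2179]
ee_rot: [-3.141, 0.001, 0.66]
wrist_force: [0.4, -0.2, -0.6]
width: 0.0502
finger_force: 0.0
```

Call:
drive_tool(
  series=[
    [0.06,[-0.04,0.047,0],[0,0,0]],
    [0.06,[-0.08,0.094,0],[0,0,0]],
    [0.06,[-0.12,0.141,0],[0,0,0]],
    [0.06,[-0.16,0.188,0],[0,0,0]],
    [0.06,[-0.2,0.235,0],[0,0,0]],
  ],
)

```text
time: 40.08
tool_pos: [0.499, 0.0147, 0.2172]
ee_rot: [3.141, -0.001, 0.66]
wrist_force: [0.6, -0.3, 0.7]
width: 0.0601
finger_force: 0.0
```

Call:
drive_tool(
  series=[
    [0.06,[-0.04,0.047,0],[0,0,0]],
    [0.06,[-0.08,0.094,0],[0,0,0]],
    [0.06,[-0.12,0.141,0],[0,0,0]],
    [0.06,[-0.16,0.188,0],[0,0,0]],
    [0.06,[-0.2,0.235,0],[0,0,0]],
  ],
)

```text
time: 40.7
tool_pos: [0.485, -0.2937, 0.2171]
ee_rot: [3.141, -0.001, 0.66]
wrist_force: [0.1, 0.1, 0.6]
width: 0.0598
finger_force: 0.0
```

Call:
drive_tool(
  series=[
    [0.06,[0,0,0],[0,0,0]],
    [0.06,[0,0,0],[0,0,0]],
  ],
)

```text
time: 40.95
tool_pos: [0.4852, -0.2914, 0.2167]
ee_rot: [-3.141, -0.001, 0.659]
wrist_force: [-0.7, 0.9, 0.3]
width: 0.0601
finger_force: 0.0
```

Run:
```python
from h import *
o=robot.get_obs(); print(o['tool_pos'],o['ee_rot'])
plan(.4854,-.2933,.035,.660)
im,_=snap('top');
cv2.imwrite('pics/p6.png',cv2.resize(np.hstack([im[130:230,220:320,::-1],im[130:230,335:435,::-1]]),None,fx=4,fy=4,interpolation=cv2.INTER_CUBIC))
```

```text
[ 0.48524342 -0.29144477  0.21672338] [-3.14068184e+00 -5.49353171e-04  6.59309072e-01]
shift [-0.0011, 0.0017, 0.1817] turn [-0.001, -0.001, -0.001] rows 2.907726743058108 0.006781973199306841
```

View pics/p6.png

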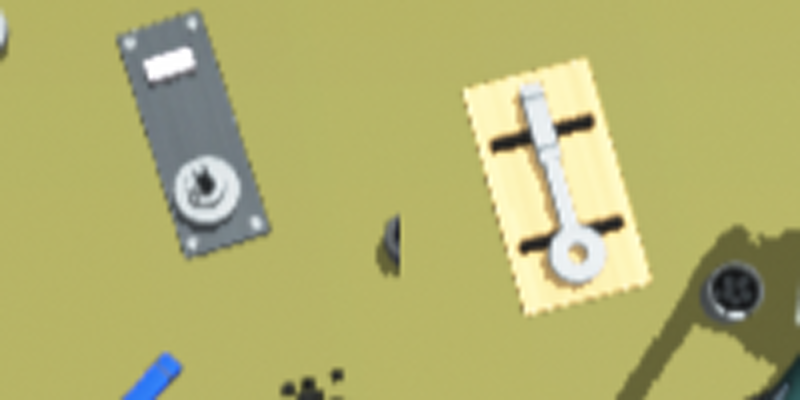

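The bush sits down on the shoulder (crop 207,190) and the lever is centred on the bars. Next is the spacer.

Call:
drive_tool(
  series=[
    [0.06,[-0.001,0.001,0.05],[0,0,0]],
    [0.06,[-0.001,0.001,0.1],[0,0,0]],
    [0.06,[-0.001,0.001,0.15],[0,0,0]],
    [0.06,[-0.001,0.001,0.175],[0,0,0]],
    [0.06,[-0.001,0.001,0.181],[0,0,0]],
  ],
)

```text
time: 41.62
tool_pos: [0.4844, -0.2905, 0.0341]
ee_rot: [-3.138, 0.001, 0.662]
wrist_force: [-0.1, 0.8, -0.1]
width: 0.06
finger_force: 0.0
```

Call:
drive_tool(
  series=[
    [0.06,[0,0,0],[0,0,0]],
    [0.06,[0,0,0],[0,0,0]],
    [0.02,[0,0,0],[0,0,0]],
    [0.02,[0,0,0],[0,0,0]],
    [0.02,[0,0,0],[0,0,0]],
  ],
)

```text
time: 42.25
tool_pos: [0.4852, -0.2933, 0.0362]
ee_rot: [3.141, -0.0, 0.66]
wrist_force: [1.0, -0.6, -0.1]
width: 0.0334
finger_force: 0.1
```

Call:
drive_tool(
  series=[
    [0.02,[0,0,0],[0,0,0]],
    [0.02,[0,0,0],[0,0,0]],
    [0.02,[0,0,-0.05],[0,0,0]],
    [0.02,[0,0,-0.11],[0,0,0]],
    [0.02,[0,0,-0.17],[0,0,0]],
  ],
)

```text
time: 42.88
tool_pos: [0.4847, -0.2928, 0.2069]
ee_rot: [-3.14, 0.0, 0.66]
wrist_force: [-0.0, -0.4, -0.6]
width: 0.0322
finger_force: 30.0
```

Call:
drive_tool(
  series=[
    [0.02,[0.04,-0.047,0],[0,0,0]],
    [0.02,[0.08,-0.094,0],[0,0,0]],
    [0.02,[0.12,-0.141,0],[0,0,0]],
    [0.02,[0.16,-0.188,0],[0,0,0]],
    [0.02,[0.2,-0.235,0],[0,0,0]],
  ],
)

```text
time: 43.5
tool_pos: [0.4987, 0.0171, 0.2056]
ee_rot: [-3.141, 0.0, 0.659]
wrist_force: [0.9, 0.2, -0.7]
width: 0.0323
finger_force: 30.0
```

Call:
drive_tool(
  series=[
    [0.02,[0.04,-0.047,0],[0,0,0]],
    [0.02,[0.08,-0.094,0],[0,0,0]],
    [0.02,[0.12,-0.141,0],[0,0,0]],
    [0.02,[0.16,-0.188,0],[0,0,0]],
    [0.02,[0.2,-0.235,0],[0,0,0]],
  ],
)

```text
time: 44.12
tool_pos: [0.5127, 0.3253, 0.2055]
ee_rot: [3.142, 0.001, 0.66]
wrist_force: [0.8, -0.5, -0.4]
width: 0.0327
finger_force: 30.0
```

Call:
drive_tool(
  series=[
    [0.02,[0,0,0],[0,0,0]],
    [0.02,[0,0,0],[0,0,0]],
    [0.02,[0,0,0],[0,0,0]],
    [0.02,[0,0,0],[0,0,0]],
    [0.02,[0,0,0],[0,0,0]],
  ],
)

```text
time: 44.75
tool_pos: [0.5134, 0.3225, 0.2063]
ee_rot: [3.142, -0.001, 0.658]
wrist_force: [-0.1, -0.5, -1.0]
width: 0.0324
finger_force: 30.0
```

Run:
```python
from h import *
o=robot.get_obs(); print(o['tool_pos'],o['ee_rot'],o['width'],abs(o['qvel']).max())
plan(.5136,.324,.155,.660)
```

```text
[0.51338143 0.3224876  0.20633228] [ 3.14155264e+00 -5.29359327e-04  6.58255149e-01] 0.032430388528761525 0.006584854068750146
shift [0.0011, -0.0011, 0.0513] turn [0.0, -0.001, -0.002] rows 0.8216802555427052 0.009753111686689325
```

Call:
drive_tool(
  series=[
    [0.02,[0.001,-0.001,0.03],[0,0,0]],
    [0.02,[0.001,-0.001,0.05],[0,0,0]],
    [0.02,[0.001,-0.001,0.05],[0,0,0]],
    [0.02,[0.001,-0.001,0.05],[0,0,0]],
    [0.02,[0.001,-0.001,0.05],[0,0,0]],
  ],
)

```text
time: 45.38
tool_pos: [0.514, 0.3251, 0.1577]
ee_rot: [3.141, -0.003, 0.66]
wrist_force: [-0.2, 0.3, -0.7]
width: 0.0324
finger_force: 30.0
```

Call:
drive_tool(
  series=[
    [0.02,[0,0,0.007],[0,0,0]],
    [0.02,[0,0,0.014],[0,0,0]],
    [0.02,[0,0,0.021],[0,0,0]],
    [0.02,[0,0,0.028],[0,0,0]],
    [0.02,[0,0,0.035],[0,0,0]],
  ],
)

```text
time: 46.0
tool_pos: [0.5132, 0.3248, 0.1203]
ee_rot: [-3.141, 0.0, 0.66]
wrist_force: [0.1, -0.0, -0.5]
width: 0.0322
finger_force: 30.0
```

Call:
drive_tool(
  series=[
    [0.02,[0,0,0.012],[0,0,0]],
    [0.02,[0,0,0.024],[0,0,0]],
    [0.02,[0,0,0.034],[0,0,0]],
    [0.02,[0,0,0.037],[0,0,0]],
    [0.02,[0,0,0.037],[0,0,0]],
  ],
)

```text
time: 46.62
tool_pos: [0.5132, 0.3248, 0.0838]
ee_rot: [-3.141, 0.0, 0.66]
wrist_force: [0.3, 0.7, -0.3]
width: 0.0322
finger_force: 30.0
```

Call:
drive_tool(
  series=[
    [0.02,[0,0,0.001],[0,0,0]],
    [0.02,[0,0,0.001],[0,0,0]],
    [0.02,[0,0,0.001],[0,0,0]],
  ],
)

```text
time: 47.0
tool_pos: [0.5134, 0.3249, 0.0833]
ee_rot: [3.142, -0.001, 0.66]
wrist_force: [0.1, 0.1, -1.0]
width: 0.0323
finger_force: 30.0
```

Call:
drive_tool(
  series=[
    [0.02,[0,0,0.001],[0,0,0]],
    [0.02,[0,0,0.002],[0,0,0]],
    [0.02,[0,0,0.002],[0,0,0]],
    [0.02,[0,0,0.002],[0,0,0]],
  ],
)

```text
time: 47.5
tool_pos: [0.5133, 0.3249, 0.081]
ee_rot: [-3.142, -0.0, 0.66]
wrist_force: [-0.4, 0.3, -1.3]
width: 0.0326
finger_force: 30.0
```

Call:
drive_tool(
  series=[
    [0.02,[0,0,0.001],[0,0,0]],
    [0.02,[0,0,0.001],[0,0,0]],
    [0.02,[0,0,0.001],[0,0,0]],
  ],
)

```text
time: 47.88
tool_pos: [0.5134, 0.3249, 0.0803]
ee_rot: [3.142, -0.001, 0.66]
wrist_force: [0.8, -0.5, 0.4]
width: 0.032
finger_force: 30.0
```

Call:
drive_tool(
  series=[
    [0.02,[0,0,0.0007],[0,0,0]],
    [0.02,[0,0,0.0007],[0,0,0]],
    [0.05,[0,0,0.0007],[0,0,0]],
    [0.05,[0,0,0.0007],[0,0,0]],
    [0.05,[0,0,0.0007],[0,0,0]],
  ],
)

```text
time: 48.5
tool_pos: [0.5131, 0.3247, 0.0787]
ee_rot: [-3.141, 0.001, 0.66]
wrist_force: [0.5, 0.0, -0.5]
width: 0.0501
finger_force: 0.0
```

Call:
drive_tool(
  series=[
    [0.05,[0,0,-0.03],[0,0,0]],
    [0.05,[0,0,-0.08],[0,0,0]],
    [0.05,[0,0,-0.137],[0,0,0]],
    [0.05,[-0.045,0.041,-0.137],[0,0,0]],
    [0.05,[-0.09,0.082,-0.137],[0,0,0]],
  ],
)

```text
time: 49.12
tool_pos: [0.4927, 0.2041, 0.2173]
ee_rot: [3.14, -0.002, 0.662]
wrist_force: [0.4, -1.2, -0.3]
width: 0.0501
finger_force: 0.0
```

Call:
drive_tool(
  series=[
    [0.05,[-0.045,0.041,0],[0,0,0]],
    [0.05,[-0.09,0.082,0],[0,0,0]],
    [0.05,[-0.135,0.123,0],[0,0,0]],
    [0.05,[-0.18,0.164,0],[0,0,0]],
    [0.05,[-0.225,0.205,0],[0,0,0]],
  ],
)

```text
time: 49.75
tool_pos: [0.4397, -0.0968, 0.2163]
ee_rot: [3.141, -0.001, 0.66]
wrist_force: [1.0, 0.1, 0.4]
width: 0.0501
finger_force: 0.0
```

Call:
drive_tool(
  series=[
    [0.05,[-0.045,0.041,0],[0,0,0]],
    [0.05,[-0.09,0.082,0],[0,0,0]],
    [0.05,[-0.135,0.123,0],[0,0,0]],
    [0.05,[-0.135,0.123,0],[0,0,0]],
    [0.05,[-0.135,0.123,0],[0,0,0]],
  ],
)

```text
time: 50.38
tool_pos: [0.409, -0.2747, 0.2159]
ee_rot: [-3.141, -0.001, 0.659]
wrist_force: [0.6, 0.1, -0.1]
width: 0.0497
finger_force: 0.0
```

Run:
```python
from h import *
o=robot.get_obs(); print(o['tool_pos'],o['ee_rot'])
plan(.4093,-.2766,.0355,.660)
im,_=snap('scene')
cv2.imwrite('pics/p7.png',cv2.resize(im[150:270,330:450,::-1],(480,480),interpolation=cv2.INTER_CUBIC))
```

```text
[ 0.40895173 -0.27467221  0.21592345] [-3.14056859e+00 -5.27794675e-04  6.59223059e-01]
shift [-0.001, 0.0019, 0.1804] turn [-0.001, -0.001, -0.001] rows 2.886945326120478 0.0074300686302265235
```

View pics/p7.png

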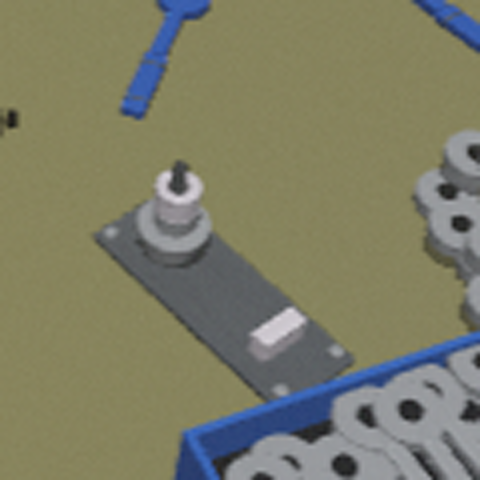

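The spacer sits upright on the bush around the stud, at crop (178,200). Last is the nut.

Call:
drive_tool(
  series=[
    [0.05,[-0.001,0.001,0.05],[0,0,0]],
    [0.05,[-0.001,0.001,0.1],[0,0,0]],
    [0.05,[-0.001,0.001,0.145],[0,0,0]],
    [0.05,[-0.001,0.001,0.17],[0,0,0]],
    [0.05,[-0.001,0.001,0.1795],[0,0,0]],
  ],
)

```text
time: 51.05
tool_pos: [0.4086, -0.274, 0.0351]
ee_rot: [-3.138, 0.0, 0.663]
wrist_force: [0.2, -0.9, 0.7]
width: 0.0498
finger_force: 0.0
```

Call:
drive_tool(
  series=[
    [0.05,[0,0,0],[0,0,0]],
    [0.05,[0,0,0],[0,0,0]],
    [0.01,[0,0,0],[0,0,0]],
    [0.01,[0,0,0],[0,0,0]],
    [0.01,[0,0,0],[0,0,0]],
  ],
)

```text
time: 51.68
tool_pos: [0.409, -0.2766, 0.0371]
ee_rot: [3.141, -0.0, 0.66]
wrist_force: [0.3, -0.3, -0.6]
width: 0.0239
finger_force: 0.0
```

Call:
drive_tool(
  series=[
    [0.01,[0,0,0],[0,0,0]],
    [0.01,[0,0,0],[0,0,0]],
    [0.01,[0,0,-0.05],[0,0,0]],
    [0.01,[0,0,-0.11],[0,0,0]],
    [0.01,[0,0,-0.17],[0,0,0]],
  ],
)

```text
time: 52.3
tool_pos: [0.4084, -0.276, 0.2079]
ee_rot: [-3.14, 0.0, 0.66]
wrist_force: [1.0, -0.2, -0.2]
width: 0.0207
finger_force: 30.0
```

Call:
drive_tool(
  series=[
    [0.01,[0.045,-0.041,0],[0,0,0]],
    [0.01,[0.09,-0.082,0],[0,0,0]],
    [0.01,[0.135,-0.123,0],[0,0,0]],
    [0.01,[0.18,-0.164,0],[0,0,0]],
    [0.01,[0.225,-0.205,0],[0,0,0]],
  ],
)

```text
time: 52.92
tool_pos: [0.4608, 0.0254, 0.2066]
ee_rot: [3.141, -0.0, 0.659]
wrist_force: [0.6, -0.9, -0.4]
width: 0.0208
finger_force: 30.0
```

Call:
drive_tool(
  series=[
    [0.01,[0.045,-0.041,0],[0,0,0]],
    [0.01,[0.09,-0.082,0],[0,0,0]],
    [0.01,[0.135,-0.123,0],[0,0,0]],
    [0.01,[0.18,-0.164,0],[0,0,0]],
    [0.01,[0.225,-0.205,0],[0,0,0]],
  ],
)

```text
time: 53.55
tool_pos: [0.5131, 0.3254, 0.2063]
ee_rot: [3.141, 0.0, 0.66]
wrist_force: [-0.1, -0.3, 0.6]
width: 0.0205
finger_force: 30.0
```

Call:
drive_tool(
  series=[
    [0.01,[0,0,0],[0,0,0]],
    [0.01,[0,0,0],[0,0,0]],
    [0.01,[0,0,0],[0,0,0]],
    [0.01,[0,0,0],[0,0,0]],
    [0.01,[0,0,0],[0,0,0]],
  ],
)

```text
time: 54.18
tool_pos: [0.5133, 0.3225, 0.2073]
ee_rot: [3.141, -0.001, 0.658]
wrist_force: [0.2, -0.0, -1.0]
width: 0.0209
finger_force: 30.0
```

Run:
```python
from h import *
o=robot.get_obs(); print(o['tool_pos'],o['ee_rot'],o['width'],abs(o['qvel']).max())
plan(.5136,.324,.155,.660)
```

```text
[0.51327643 0.32254407 0.207272  ] [ 3.14147981e+00 -7.10618267e-04  6.58437021e-01] 0.02092134387566758 0.005824101703749322
shift [0.0011, -0.001, 0.0523] turn [0.0, -0.001, -0.002] rows 0.8366923762673462 0.009201500012613235
```

Call:
drive_tool(
  series=[
    [0.01,[0.001,-0.001,0.03],[0,0,0]],
    [0.01,[0.001,-0.001,0.05],[0,0,0]],
    [0.01,[0.001,-0.001,0.05],[0,0,0]],
    [0.01,[0.001,-0.001,0.05],[0,0,0]],
    [0.01,[0.001,-0.001,0.05],[0,0,0]],
  ],
)

```text
time: 54.8
tool_pos: [0.514, 0.3251, 0.1585]
ee_rot: [3.141, -0.003, 0.66]
wrist_force: [-0.5, -0.0, 0.0]
width: 0.0206
finger_force: 30.0
```

Call:
drive_tool(
  series=[
    [0.01,[0,0,0.007],[0,0,0]],
    [0.01,[0,0,0.014],[0,0,0]],
    [0.01,[0,0,0.021],[0,0,0]],
    [0.01,[0,0,0.028],[0,0,0]],
    [0.01,[0,0,0.035],[0,0,0]],
  ],
)

```text
time: 55.42
tool_pos: [0.5132, 0.3248, 0.1211]
ee_rot: [-3.141, 0.0, 0.66]
wrist_force: [-0.2, 0.7, -1.1]
width: 0.0211
finger_force: 30.0
```

Call:
drive_tool(
  series=[
    [0.01,[0,0,0.004],[0,0,0]],
    [0.01,[0,0,0.008],[0,0,0]],
    [0.01,[0,0,0.011],[0,0,0]],
    [0.01,[0,0,0.011],[0,0,0]],
    [0.01,[0,0,0.011],[0,0,0]],
  ],
)

```text
time: 56.05
tool_pos: [0.5134, 0.3249, 0.111]
ee_rot: [3.142, -0.001, 0.66]
wrist_force: [0.4, 0.2, -0.3]
width: 0.021
finger_force: 30.0
```

Call:
drive_tool(
  series=[
    [0.01,[0,0,0.001],[0,0,0]],
    [0.01,[0,0,0.002],[0,0,0]],
    [0.01,[0,0,0.0025],[0,0,0]],
    [0.01,[0,0,0.0025],[0,0,0]],
  ],
)

```text
time: 56.55
tool_pos: [0.5132, 0.3248, 0.1082]
ee_rot: [-3.142, 0.0, 0.66]
wrist_force: [0.1, 0.9, -0.9]
width: 0.0208
finger_force: 30.0
```

Call:
drive_tool(
  series=[
    [0.01,[0,0,0.0007],[0,0,0]],
    [0.01,[0,0,0.0007],[0,0,0]],
    [0.01,[0,0,0.0007],[0,0,0]],
  ],
)

```text
time: 56.92
tool_pos: [0.5133, 0.3248, 0.1076]
ee_rot: [-3.142, -0.0, 0.66]
wrist_force: [-0.3, 0.7, 0.3]
width: 0.0212
finger_force: 30.0
```

Call:
drive_tool(
  series=[
    [0.01,[0,0,0.0007],[0,0,0]],
    [0.01,[0,0,0.0007],[0,0,0]],
    [0.01,[0,0,0.0007],[0,0,0]],
  ],
)

```text
time: 57.3
tool_pos: [0.5134, 0.3249, 0.107]
ee_rot: [3.142, -0.0, 0.66]
wrist_force: [-0.1, 0.1, -0.4]
width: 0.0208
finger_force: 30.0
```

Less than 1 mm should remain. I'll release, back off and look.

Call:
drive_tool(
  series=[
    [0.01,[0,0,0.0005],[0,0,0]],
    [0.01,[0,0,0.0005],[0,0,0]],
    [0.04,[0,0,0.0005],[0,0,0]],
    [0.04,[0,0,0.0005],[0,0,0]],
    [0.04,[0,0,0.0005],[0,0,0]],
  ],
)

```text
time: 57.92
tool_pos: [0.5132, 0.3247, 0.106]
ee_rot: [-3.141, 0.0, 0.66]
wrist_force: [0.2, -0.1, 0.3]
width: 0.0399
finger_force: 0.0
```

Call:
drive_tool(
  series=[
    [0.045,[0,0,0],[0,0,0]],
    [0.045,[0,0,-0.03],[0,0,0]],
    [0.045,[0,0,-0.08],[0,0,0]],
    [0.045,[0,0,-0.13],[0,0,0]],
    [0.045,[-0.05,0.03,-0.13],[0,0,0]],
  ],
)

```text
time: 58.55
tool_pos: [0.4952, 0.2728, 0.242]
ee_rot: [3.139, -0.011, 0.663]
wrist_force: [0.0, -0.0, -0.4]
width: 0.0449
finger_force: 0.0
```

Call:
drive_tool(
  series=[
    [0.045,[-0.05,0.03,0],[0,0,0]],
    [0.045,[-0.1,0.06,0],[0,0,0]],
    [0.045,[-0.15,0.09,0],[0,0,0]],
    [0.045,[-0.15,0.09,0],[0,0,0]],
    [0.045,[-0.15,0.09,0],[0,0,0]],
  ],
)

```text
time: 59.18
tool_pos: [0.4291, 0.1077, 0.2367]
ee_rot: [-3.142, -0.001, 0.659]
wrist_force: [-0.3, 0.2, -0.6]
width: 0.0452
finger_force: 0.0
```

Run:
```python
from h import *
im,_=snap('scene')
cv2.imwrite('pics/p8.png',cv2.resize(im[150:290,190:430,::-1],(800,467),interpolation=cv2.INTER_CUBIC))
```

```text
(no output)
```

View pics/p8.png

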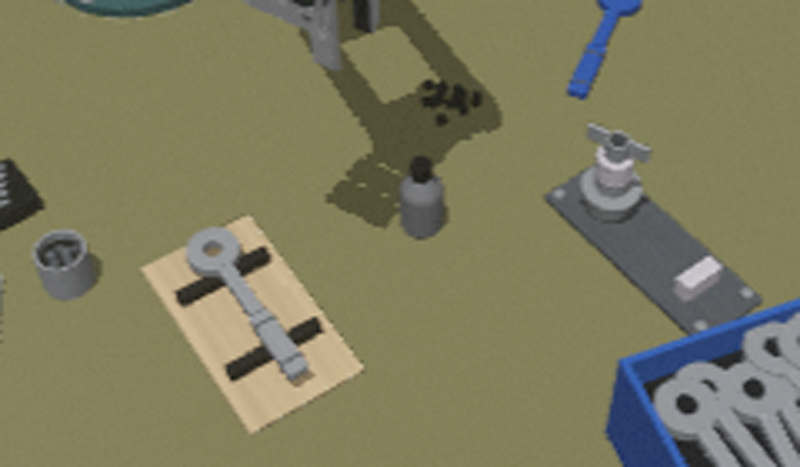

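The nut, spacer and bush are stacked on the stud at (615,165), and the lever lies across both bars. The bottle and cup are in place and the gripper is clear, so I hand in.

```bash
python3 -c "
from bench import robot
print(robot.close_job())"
```

```text
the job is handed in; nothing more can be done
None
```

The job is handed in at about 59 s: the lever lies across the stand's bars, and the bush, spacer and nut are back on the stud in order; the bottle and cup still stood in place in the last picture, and the hand-in returned no verdict.

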